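Put the lid rack's divider posts back after washing

TASK

The red lid rack has been washed and needs its divider posts back. Take every steel rod out of the purple drainer and stand it in the rack, each pushed down through an eyelet of its own until its foot is fully home in the socket below, and slip each of the white sleeves over the top of a different rod so that it sits flat on the rack's flange. Leave everything else on the ledge where it is.

Things in the scene. Friction and masses are not known exactly. Their poses are not given: they have to be found in the camera images.
- rack: red plastic lid rack, fixed, 80 x 260 mm, 50 mm high, long side along its y; origin under its centre. Base plate top 16 mm above the ledge, with 5 square sockets (14.5 mm wide, floor 6 mm above the ledge). Above it a flange 50 mm wide in x (underside 42, top 50 mm above the ledge) with 5 round eyelets (16 mm across, 2 mm lead-in) over the sockets, in a row along y, 50 mm apart
- drainer: purple plastic drainer block, fixed, 50 x 250 mm and 40 mm high, long side along its y; origin at the centre of its underside. Five square holes (14.5 mm wide, 32 mm deep, floor 8 mm above the ledge) in a row along its y, 50 mm apart, the middle one at its centre; the rods stand in some of them at the start
- eye0 (a point): centre of the mouth of eyelet 0 of the rack, on the flange's top face 50 mm above the ledge (rack frame y = -100 mm)
- eye1 (a point): centre of the mouth of eyelet 1 of the rack, on the flange's top face 50 mm above the ledge (rack frame y = -50 mm)
- eye2 (a point): centre of the mouth of eyelet 2 of the rack, on the flange's top face 50 mm above the ledge (rack frame y = 0 mm)
- eye3 (a point): centre of the mouth of eyelet 3 of the rack, on the flange's top face 50 mm above the ledge (rack frame y = 50 mm)
- eye4 (a point): centre of the mouth of eyelet 4 of the rack, on the flange's top face 50 mm above the ledge (rack frame y = 100 mm)
- rod0: steel rod, 12 mm thick and 105 mm long, both ends rounded; origin at the centre of its foot (lower end), z along the rod to its top. May be absent (None). Home in a socket its foot is 6 mm above the ledge and its top 111 mm above the ledge
- rod1: steel rod, 12 mm thick and 105 mm long, both ends rounded; origin at the centre of its foot (lower end), z along the rod to its top. May be absent (None). Home in a socket its foot is 6 mm above the ledge and its top 111 mm above the ledge
- rod2: steel rod, 12 mm thick and 105 mm long, both ends rounded; origin at the centre of its foot (lower end), z along the rod to its top. May be absent (None). Home in a socket its foot is 6 mm above the ledge and its top 111 mm above the ledge
- rod3: steel rod, 12 mm thick and 105 mm long, both ends rounded; origin at the centre of its foot (lower end), z along the rod to its top. May be absent (None). Home in a socket its foot is 6 mm above the ledge and its top 111 mm above the ledge
- rod4: steel rod, 12 mm thick and 105 mm long, both ends rounded; origin at the centre of its foot (lower end), z along the rod to its top. May be absent (None). Home in a socket its foot is 6 mm above the ledge and its top 111 mm above the ledge
- sleeve0: white plastic sleeve, a tube 40 mm outside, 22 mm bore, 36 mm high, standing on the ledge at the start; origin at the centre of its underside, z along its bore. May be absent (None)
- sleeve1: white plastic sleeve, a tube 40 mm outside, 22 mm bore, 36 mm high, standing on the ledge at the start; origin at the centre of its underside, z along its bore. May be absent (None)
- sleeve2: white plastic sleeve, a tube 40 mm outside, 22 mm bore, 36 mm high, standing on the ledge at the start; origin at the centre of its underside, z along its bore. May be absent (None)
- sleeve3: white plastic sleeve, a tube 40 mm outside, 22 mm bore, 36 mm high, standing on the ledge at the start; origin at the centre of its underside, z along its bore. May be absent (None)
- jar: glass spice jar, 52 mm across, 95 mm high, not to be moved; origin under its centre
- spoon: wooden spoon lying down, 250 mm long, not to be moved
- opener: steel can opener lying down, about 145 mm long, not to be moved
- shaker: white salt shaker, 42 mm across, 80 mm high, not to be moved; origin under its centre
Mind the look-alikes: they are no part of the job. Leave any blue look-alike of the sleeve3 alone.

How it is judged:
By the outcome, as a careful person would: the job done as asked, in the order asked, and still so for the second after the job is handed in, with the robot touching nothing.
Of rod0, rod1, rod2, rod3, rod4 only 4 to 5 are there at a start; the rules pass over those that are not, and their reading is None.
Of sleeve0, sleeve1, sleeve2, sleeve3 only 3 to 4 are there at a start; the rules pass over those that are not, and their reading is None.
At some moment in a run one of sleeve0, sleeve1, sleeve2, sleeve3 may be knocked a few centimetres aside while the robot is not near it.
It also fails if it takes over 210 s, if anything falls off the work surface, if the arm or the gripper's body presses on something with over 40 N, if the wrist force passes 120 N, or if a joint passes its speed limit or range.

ROBOT

A 6-joint arm with a two-finger parallel gripper is mounted at the origin on the work surface. World frame = base frame: x ahead of the robot, y to its left, z up, the work surface at z = 0. Lengths are in m, angles in rad, forces in N, time in s.
With the tool pointing down it reaches from about 0.25 to 0.725 m from the base axis. Payload 4 kg.
Tool frame: the origin (TCP) lies at the very end of the fingers, on their centre line; the grasp point (between the pads) lies 19 mm behind it; z points along the fingers, y is the line along which they close (so a half turn about z gives the same grasp; the last joint's range is limited). The gripper opens to 85 mm and grips with 20 to 120 N. Pads are 22 mm wide; open, the fingers measure 114 mm over their backs; the gripper's body (76 mm by 85 mm) begins 54 mm behind the grasp point. The pads swing forward as they close: fully open they stand 13 mm farther back than shut.
Start: joints at [-1.335, 0.241, 0.005, 1.335, 0, 1.571], TCP at [0.117, -0.486, 0.231] pointing down, gripper open.
Joint ranges: [-2.72, 2.72], [-1.05, 1.87], [-1.09, 1.28], [-1.99, 2.15], [-1.42, 1.44], [-3.14, 3.14]. Speed limits (rad/s): [2.79, 2.79, 3.14, 3.14, 3.14, 3.14].

INTERFACE

Orientations are given as a unit quaternion [x, y, z, w].
In Python, from workcell import * gives the robot as it stands. The module is installed in compiled form; this text tells all that it offers.
- The arm moves only by the tool send_rows, never from a script. Its argument "steps" is text: rows parted by semicolons, each of 7 numbers parted by spaces: the opening, from -1 (shut) to 1 (fully open), then the shift along the world's x, y, z in m, then the turn, a rotation vector about the world's x, y, z in rad. A call has exactly 5 rows; each row shifts and turns the commanded pose from where the row before left it; what a row does not reach is not made up. A row lasts 1/12 s, in which the tool goes at most 41.7 mm and 7.16 degrees, less where a joint would pass 70% of its speed; a pose out of reach is approached as far as the arm can. A call is refused whole if a number of a shift passes 0.0417 or a number of a turn 0.125, either way. A call with a gripper value outside its range is refused whole. The fingers move at their own pace and stop on an object; the grip force is fixed at half the most. Time passes only in rows, so rows that do not move let the fingers close, or fill a call up. It gives the time, the measured TCP pose, the force, the opening and the grip force at its end, in the units of the state.
- get_obs(): the state, without advancing time (a new reading comes with each control period).
- camera(name): name is "side" or "top" or "wrist"; returns a dict with "frame" (400x640x3 uint8, red, green, blue), "range_z" (400x640 float32, m along the optical axis (not along the pixel's ray), 0 where there is no reading), "camera_matrix" (3x3 intrinsics, pixels), "extrinsics" (4x4, takes a point from world to camera coordinates); the wrist camera has in their place "T_tool_cam" (4x4, takes a point from camera to tool coordinates, whose origin is the TCP and whose axes are the flange's). Camera axes: x right, y down, z forward; pixel columns grow to the right and rows downward; lengths in m; the calibration is good to about 2 mm. A picture is of the moment at which its call begins: read the wrist's pose just before it.
- job_done(): hands the job in; it is judged then, once.
The state is a dict: "clock": time; "joint_pos": joint angles; "joint_vel": joint speeds; "tau": joint torques, N m; "eef_pos": TCP position; "tool_rot": TCP orientation; "ft_force": force on the tool from outside, world axes, zero at the start; "ft_torque": the same for the moment, N m; "grip_width": finger opening in m; "grasp_force": force on a finger pad.
Only numpy, scipy, OpenCV 4.12 (cv2) and the standard library are available. Lean on these libraries where they do the work, as an engineer would, in place of code of your own. Each camera call takes 0.05 s, during which the arm holds its last target. There are 200 camera calls.

## Working session

There is one attempt and no reset: what is moved stays moved. The work goes in short steps, Python scripts to look and compute and a tool call to move; the robot and the scene stay as the last step left them, time stands still between calls to the robot, and variables do not carry over. Pictures are saved under pics/ and viewed, at most 14 in all, crops included, and the job is handed in when it is done.

Besides the shell and the picture viewer there is one more tool, called after "Request:" as name(argument=value, ...), one argument or row to a line, values as JSON. send_rows: Moves the arm, as the interface text tells. Its arguments: {"type":"object","properties":{"steps":{"type":"string"}},"required":["steps"]}

```bash
mkdir -p pics; ls
cat > h.py <<'E'
from workcell import *
import numpy as np, cv2
def cloud(c,T=None):
    z=c["range_z"];K=c["camera_matrix"];v,u=np.indices(z.shape)
    p=np.stack([(u-K[0,2])/K[0,0]*z,(v-K[1,2])/K[1,1]*z,z,np.ones_like(z)],-1)
    T=np.linalg.inv(c["extrinsics"]) if T is None else T
    return (p@T.T)[...,:3]
def save(n,im): cv2.imwrite("pics/"+n,im[...,::-1])
E
python3 - <<'E'
from h import *
o=get_obs();print(o)
for n in("top","side"):
    c=camera(n);save(n+"0.png",c["frame"]);np.savez(n+"0.npz",**c)
    print(n,np.linalg.inv(c["extrinsics"]).round(3),c["camera_matrix"])
E
```

```text
pics
{'clock': 0.0, 'joint_pos': array([-1.33500703e+00,  2.41423406e-01,  3.71814651e-03,  1.33520649e+00,
        2.47575191e-05,  1.57082715e+00]), 'joint_vel': array([-1.12038327e-03, -2.08555258e-03, -8.02391697e-05, -8.70938374e-04,
       -9.05141453e-04,  1.17950098e-03]), 'tau': array([ 1.12394653e-03, -3.72318399e+01,  2.52407330e+01,  1.71329803e-02,
        1.20220243e-04,  2.35750875e-06]), 'eef_pos': array([ 0.11666348, -0.48554287,  0.23040544]), 'tool_rot': array([ 9.93059730e-01,  1.17606347e-01, -1.12133268e-04, -1.05182385e-03]), 'ft_force': array([ 0.67787379,  0.62937174, -0.68350154]), 'ft_torque': array([ 0.02083172, -0.01716818, -0.00736164]), 'grasp_force': 0.0, 'grip_width': 0.08527592947884916}
top [[ 0.004 -0.997  0.08   0.496]
 [-1.    -0.005 -0.011  0.014]
 [ 0.011 -0.08  -0.997  1.299]
 [ 0.     0.     0.     1.   ]] [[465.82915856   0.         314.75741   ]
 [  0.         465.82915856 215.08405644]
 [  0.           0.           1.        ]]
side [[-0.858 -0.329  0.394  0.203]
 [-0.513  0.541 -0.667  0.632]
 [ 0.006 -0.774 -0.633  0.665]
 [ 0.     0.     0.     1.   ]] [[364.43573829   0.         321.18547119]
 [  0.         364.43573829 196.97699339]
 [  0.           0.           1.        ]]
```

View pics/top0.png

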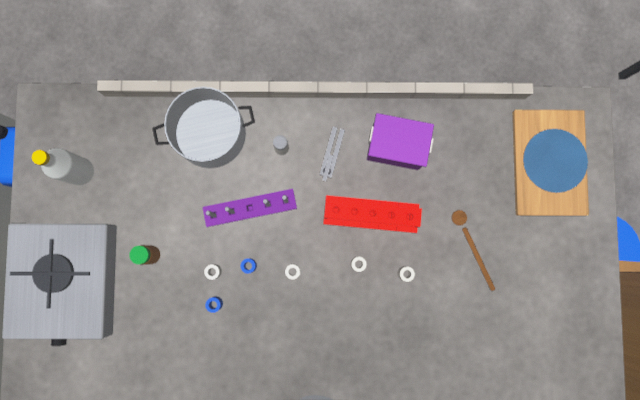

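View pics/side0.png

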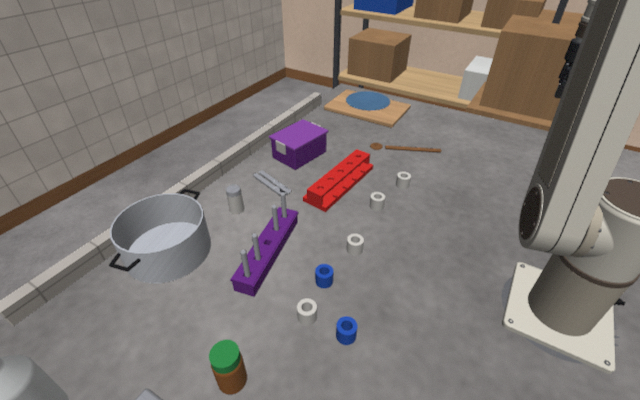

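The top view shows the purple drainer with rods at (213,214), (231,211), (265,203) and (285,199), and an empty hole at (250,208). The rack is at (373,213). Candidate sleeves are white at (212,271), (292,271), (359,264) and (407,274). The look-alikes are blue at (248,265) and (213,304), plus the shaker at (280,144) and a purple box at (401,140). I choose the four white rings and the narrow block with holes. Next I measure and check a crop.

```bash
cat >> h.py <<'E'
def rect(P):
    r=cv2.minAreaRect((P[:,:2]*1000).astype(np.float32));b=cv2.boxPoints(r)/1000
    return np.array(r[0])/1000,r[1],b
def scene(c,P=None):
    P=cloud(c) if P is None else P
    f=c["frame"].astype(int);R,G,B=f[...,0],f[...,1],f[...,2];z=P[...,2];ok=c["range_z"]>0
    return P,f,R,G,B,z,ok
E
python3 - <<'E'
from h import *
c=np.load("top0.npz");P,f,R,G,B,z,ok=scene(c)
print("floor z",np.median(z[300:380,250:450]))
red=(R>150)&(G<80)&(B<80)&(z>.035)
ctr,s,b=rect(P[red]);print("rack",ctr,s,b.round(4),np.median(z[red]))
red=(R>120)&(G<80)&(B<80)&(z>.006)
ctr,s,b=rect(P[red]);print("rack base",ctr,s,b.round(4))
pur=(R>80)&(G<90)&(B>100)&(np.indices(z.shape)[0]>180)&(z>.03)
ctr,s,b=rect(P[pur]);print("drainer",ctr,s,b.round(4),np.median(z[pur]))
v,u=np.indices(z.shape)
def comps(m,n):
    k,l,st,ce=cv2.connectedComponentsWithStats(m.astype(np.uint8))
    for i in range(1,k):
        if st[i,4]>4:
            q=P[l==i];print(n,st[i,4],ce[i].round(1),"mean",q.mean(0).round(4),"mid",((q.max(0)+q.min(0))/2).round(4),q[:,2].max().round(3))
comps((z>.08)&(z<.14)&(u>195)&(u<300)&(v>185)&(v<230),"rod")
m=(z>.028)&(v>245)&(u>180)&(u<430)&(v<320)&(z<.06);comps(m,"slv")
comps((z>.06)&(u>265)&(u<300)&(v>125)&(v<165),"shaker")
a=cv2.resize(c["frame"][180:320,190:430],None,fx=3.3,fy=3.3,interpolation=cv2.INTER_CUBIC);save("crop.png",a)
E
```

```text
floor z -0.00045106642140591013
rack [ 0.59476007 -0.12467606] (126.62921905517578, 316.7151794433594) [[ 0.4955  0.014 ]
 [ 0.571  -0.2936]
 [ 0.694  -0.2634]
 [ 0.6185  0.0442]] 0.049917180218238655
rack base [ 0.59680304 -0.12921635] (143.70777893066406, 320.078857421875) [[ 0.4955  0.014 ]
 [ 0.5571 -0.3001]
 [ 0.6981 -0.2725]
 [ 0.6365  0.0417]]
drainer [0.55649103 0.15960208] (180.01663208007812, 259.3021545410156) [[0.4414 0.2676]
 [0.4955 0.014 ]
 [0.6716 0.0516]
 [0.6175 0.3052]] 0.039656208876806764
rod 21 [284.  197.9] mean [0.6352 0.0807 0.1076] mid [0.6355 0.0808 0.1035] 0.117
rod 23 [265.3 201.7] mean [0.6253 0.1289 0.1057] mid [0.6264 0.1293 0.0973] 0.114
rod 26 [227.5 209.5] mean [0.6049 0.226  0.1026] mid [0.6053 0.2266 0.0974] 0.113
rod 27 [208.3 213.1] mean [0.5951 0.2746 0.1046] mid [0.5951 0.2765 0.0979] 0.115
slv 129 [358.1 264. ] mean [ 0.465  -0.1169  0.0359] mid [ 0.4649 -0.1166  0.0359] 0.043
slv 130 [247.1 266. ] mean [0.4586 0.1824 0.0351] mid [0.4585 0.1826 0.0355] 0.042
slv 137 [211.3 272. ] mean [0.4422 0.2784 0.035 ] mid [0.4422 0.2781 0.0349] 0.042
slv 128 [291.9 271.9] mean [0.4432 0.0615 0.0358] mid [0.443  0.0614 0.0351] 0.041
slv 131 [406.2 274. ] mean [ 0.4386 -0.2468  0.0355] mid [ 0.4386 -0.2465  0.0358] 0.043
slv 141 [212.4 304.8] mean [0.3549 0.2733 0.0351] mid [0.3545 0.2738 0.0355] 0.042
shaker 176 [279.5 142.6] mean [0.7852 0.0952 0.0838] mid [0.6519 0.0639 0.6796] 1.299
```

View pics/crop.png

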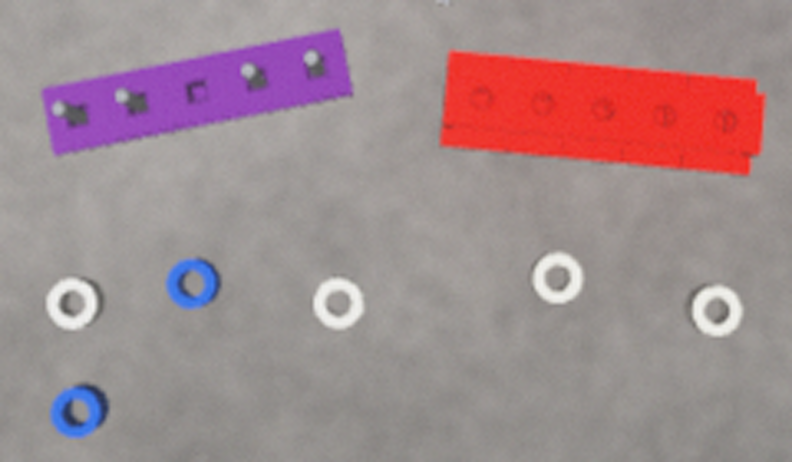

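The crop confirms four white rings, two blue ones and four rods. The eyelets are at crop pixels (482,98), (543,104), (603,110), (665,116) and (727,121). I fit the frames with invalid depth masked out.

```bash
cat > fit.py <<'E'
from h import *
c=np.load("top0.npz");P,f,R,G,B,z,ok=scene(c);v,u=np.indices(z.shape)
def ray(px,h):
    K=c["camera_matrix"];T=np.linalg.inv(c["extrinsics"])
    d=T[:3,:3]@np.array([(px[0]-K[0,2])/K[0,0],(px[1]-K[1,2])/K[1,1],1]);o=T[:3,3]
    return (o+d*(h-o[2])/d[2])[:2]
red=(R>150)&(G<90)&(B<90)&ok&(z>.043)&(z<.056);pts=P[red]
ctr,s,b=rect(pts);print("flange",ctr,s,b.round(4))
E=np.array([ray((190+(x+.5)/3.3-.5,180+(y+.5)/3.3-.5),.05) for x,y in((482,98),(543,104),(603,110),(665,116),(727,121))]);print(E.round(4))
d=np.polyfit([100,50,0,-50,-100],E,1);print("eyes centre",d[1],"dir/50mm",d[0]*50,np.degrees(np.arctan2(d[0][1],d[0][0])))
pur=(R>80)&(G<90)&(B>100)&(v>185)&(v<230)&ok&(z>.034)&(z<.046)
ctr,s,b=rect(P[pur]);print("drainer",ctr,s,b.round(4))
for px in((284,198),(265,202),(227.5,209.5),(208,213)):
    m=(abs(u-px[0])<8)&(abs(v-px[1])<8)&ok&(z>.109)&(z<.119);q=P[m];print("rodtop",m.sum(),q.mean(0).round(4))
E
python3 fit.py
```

```text
flange [ 0.60220868 -0.15508366] (259.99383544921875, 50.49802780151367) [[ 0.5653 -0.2823]
 [ 0.6156 -0.2868]
 [ 0.6391 -0.0279]
 [ 0.5888 -0.0233]]
[[ 0.6115 -0.0556]
 [ 0.6069 -0.1054]
 [ 0.6022 -0.1544]
 [ 0.5975 -0.2051]
 [ 0.5937 -0.2557]]
eyes centre [ 0.6023565  -0.15522532] dir/50mm [0.00451015 0.05000625] 84.84633949473508
drainer [0.61652972 0.17834834] (53.80696487426758, 247.84814453125) [[0.5647 0.2941]
 [0.6157 0.0515]
 [0.6683 0.0626]
 [0.6174 0.3052]]
rodtop 13 [0.6359 0.0811 0.1119]
rodtop 12 [0.6264 0.1299 0.1113]
rodtop 10 [0.6062 0.2265 0.1103]
rodtop 13 [0.5948 0.2756 0.1117]
```

Request:
send_rows(
  steps="1 .026 .0283 -.0015 0 0 .12;1 .026 .0283 -.0015 0 0 .12;1 .026 .0283 -.0015 0 0 .12;1 .026 .0283 -.0015 0 0 .12;1 .026 .0283 -.0015 0 0 .12",
)

```text
clock: 0.52
eef_pos: [0.2473, -0.343, 0.2233]
tool_rot: [0.913, 0.408, -0.0, -0.0]
ft_force: [0.6, -0.4, -0.9]
grip_width: 0.0853
grasp_force: 0.0
```

Request:
send_rows(
  steps="1 .026 .0283 -.0015 0 0 .12;1 .026 .0283 -.0015 0 0 .12;1 .026 .0283 -.0015 0 0 .12;1 .026 .0283 -.0015 0 0 .12;1 .026 .0283 -.0015 0 0 .12",
)

```text
clock: 0.93
eef_pos: [0.3775, -0.2014, 0.216]
tool_rot: [0.751, 0.66, -0.0, -0.0]
ft_force: [0.5, -1.1, -0.2]
grip_width: 0.0851
grasp_force: 0.0
```

Request:
send_rows(
  steps="1 .026 .0283 -.0015 0 0 .12;1 .026 .0283 -.0015 0 0 .12;1 .026 .0283 -.0015 0 0 .1;1 .026 .0283 -.0015 0 0 0;1 .026 .0283 -.0015 0 0 0",
)

```text
clock: 1.35
eef_pos: [0.5075, -0.0599, 0.2083]
tool_rot: [0.631, 0.776, -0.0, -0.0]
ft_force: [0.7, -0.6, -0.1]
grip_width: 0.0853
grasp_force: 0.0
```

Request:
send_rows(
  steps="1 .026 .0283 -.0015 0 0 0;1 .026 .0283 -.0015 0 0 0;1 .026 .0283 -.0015 0 0 0;1 .026 .0283 -.0015 0 0 0;1 .026 .0283 -.0015 0 0 0",
)

```text
clock: 1.77
eef_pos: [0.6374, 0.0815, 0.2005]
tool_rot: [0.631, 0.776, -0.0, -0.0]
ft_force: [0.1, -0.8, 0.6]
grip_width: 0.0856
grasp_force: 0.0
```

Request:
send_rows(
  steps="1 0 0 0 0 0 0;1 0 0 0 0 0 0;1 0 0 0 0 0 0;1 0 0 0 0 0 0;1 0 0 0 0 0 0",
)

```text
clock: 2.18
eef_pos: [0.6362, 0.0786, 0.202]
tool_rot: [0.632, 0.775, 0.0, 0.0]
ft_force: [1.1, -0.3, -0.0]
grip_width: 0.0854
grasp_force: 0.0
```

```bash
cat >> h.py <<'E'
from scipy.spatial.transform import Rotation as Rot
def tool():
    o=get_obs();T=np.eye(4);T[:3,:3]=Rot.from_quat(o["tool_rot"]).as_matrix();T[:3,3]=o["eef_pos"];return T,o
def yaw(T): return np.degrees(np.arctan2(T[1,1],T[0,1]))
E
python3 - <<'E'
from h import *
T,o=tool();c=camera("wrist");save("w0.png",c["frame"])
print(T.round(4),yaw(T),o["joint_pos"].round(3),c["T_tool_cam"].round(4),c["camera_matrix"])
P=cloud(c,T@c["T_tool_cam"]);ok=c["range_z"]>0
for x,y in((.636,.0805),(.6262,.1296)):
    m=ok&(abs(P[...,0]-x)<.02)&(abs(P[...,1]-y)<.02)&(P[...,2]>.106)&(P[...,2]<.12);print(m.sum(),P[m].mean(0).round(4) if m.any() else 0)
E
```

```text
[[-2.021e-01  9.794e-01  3.000e-04  6.362e-01]
 [ 9.794e-01  2.021e-01 -1.000e-04  7.860e-02]
 [-2.000e-04  2.000e-04 -1.000e+00  2.020e-01]
 [ 0.000e+00  0.000e+00  0.000e+00  1.000e+00]] 11.657358032150443 [ 0.123  0.54   0.374  1.404 -0.     1.49 ] [[-7.000e-04 -9.537e-01 -3.007e-01  7.820e-02]
 [ 1.000e+00 -6.000e-04 -5.000e-04 -1.200e-03]
 [ 3.000e-04 -3.007e-01  9.537e-01 -1.424e-01]
 [ 0.000e+00  0.000e+00  0.000e+00  1.000e+00]] [[349.12262867   0.         313.96993041]
 [  0.         349.12262867 203.35597434]
 [  0.           0.           1.        ]]
218 [0.6348 0.0834 0.1104]
253 [0.6247 0.1316 0.1106]
```

View pics/w0.png

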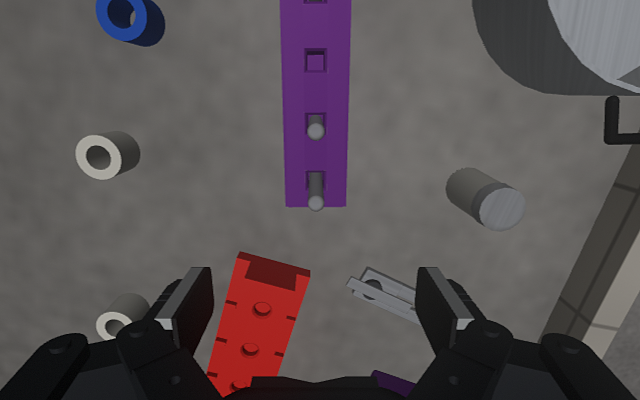

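The wrist picture shows the nearest rod's top at (316,203), on the gripper's centre line, with the next one at (316,130). Fingers straddle the row, with clear space on both sides. I go down and grip.

Request:
send_rows(
  steps="1 -.001 .003 -.03 0 0 0;1 0 0 -.03 0 0 0;1 0 0 -.03 0 0 0;1 0 0 -.03 0 0 0;1 0 0 -.022 0 0 0",
)

```text
clock: 2.65
eef_pos: [0.6343, 0.0817, 0.0576]
tool_rot: [0.632, 0.775, -0.001, -0.001]
ft_force: [-1.1, -0.8, -0.2]
grip_width: 0.0853
grasp_force: 0.0
```

Request:
send_rows(
  steps="-1 0 0 0 0 0 0;-1 0 0 0 0 0 0;-1 0 0 0 0 0 0;-1 0 0 0 0 0 0;-1 0 0 0 0 0 0",
)

```text
clock: 3.07
eef_pos: [0.6375, 0.0829, 0.0619]
tool_rot: [0.631, 0.776, 0.002, 0.002]
ft_force: [0.3, 0.2, -0.1]
grip_width: 0.0256
grasp_force: 0.0
```

Request:
send_rows(
  steps="-1 0 0 0 0 0 0;-1 0 0 0 0 0 0;-1 0 0 0 0 0 0;-1 0 0 0 0 0 0;-1 0 0 0 0 0 0",
)

```text
clock: 3.48
eef_pos: [0.6373, 0.0831, 0.061]
tool_rot: [0.631, 0.776, 0.001, 0.001]
ft_force: [0.6, -0.2, 5.2]
grip_width: 0.0105
grasp_force: 58.4
```

Run:
```python
from h import *
T,o=tool();print(T[:3,3],o["ft_force"],o["grasp_force"],o["grip_width"]);c=camera("wrist");save("w1.png",c["frame"])
```

```text
[0.63725057 0.08308525 0.06103804] [ 0.64597918 -0.15241624  5.17241188] 58.39175999164581 0.010455158997268801
```

View pics/w1.png

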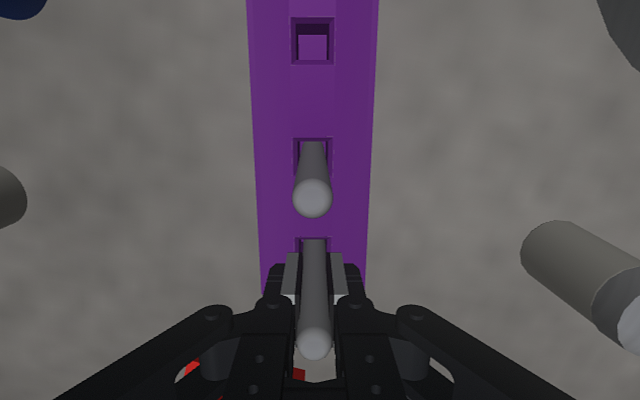

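The rod is held between the pads, with its top at (314,345). Next I lift and measure how it sits in the hand.

Request:
send_rows(
  steps="-1 0 0 .01 0 0 0;-1 0 0 .02 0 0 0;-1 0 0 .03 0 0 0;-1 0 0 .03 0 0 0;-1 0 0 .03 0 0 0",
)

```text
clock: 3.95
eef_pos: [0.6347, 0.0828, 0.1801]
tool_rot: [0.631, 0.776, -0.001, -0.001]
ft_force: [0.0, 0.1, -0.9]
grip_width: 0.0103
grasp_force: 58.9
```

Request:
send_rows(
  steps="-1 0 0 .01 0 0 0;-1 0 0 0 0 0 0;-1 0 0 0 0 0 0;-1 0 0 0 0 0 0;-1 0 0 0 0 0 0",
)

```text
clock: 4.37
eef_pos: [0.6343, 0.0827, 0.1865]
tool_rot: [0.631, 0.776, -0.002, -0.002]
ft_force: [0.0, 0.8, -1.0]
grip_width: 0.0107
grasp_force: 58.9
```

```bash
cat >> h.py <<'E'
def inhand(name=None):
    """rod in the hand: axis (tool x,y) at several tool z"""
    c=camera("wrist");P=cloud(c,c["T_tool_cam"]);ok=c["range_z"]>0
    if name: save(name,c["frame"])
    for lo in np.arange(-.06,.06,.01):
        m=ok&(abs(P[...,1])<.008)&(abs(P[...,0]-.002)<.014)&(P[...,2]>=lo)&(P[...,2]<lo+.01)
        f=c["frame"].astype(int);m&=(f.max(-1)-f.min(-1)<25)
        q=P[m]
        if len(q)>20: print(f"{lo+.005:.3f} n{len(q)} xmax {np.percentile(q[:,0],95)*1e3:.1f} ymid {(np.percentile(q[:,1],3)+np.percentile(q[:,1],97))/2*1e3:.1f} span {np.ptp(q[:,1])*1e3:.1f}")
    return c,P
E
python3 - <<'E'
from h import *
T,o=tool();print(T[:3,3],yaw(T),o["ft_force"],o["grasp_force"],o["grip_width"]);inhand("w2.png")
E
```

```text
[0.63429748 0.08267466 0.18653275] 11.747096953727697 [ 0.03207328  0.79925351 -0.95006972] 58.889774680137634 0.01067936344780703
-0.055 n507 xmax 13.3 ymid 1.8 span 13.7
-0.045 n1348 xmax 12.9 ymid 0.3 span 15.4
-0.035 n1070 xmax 12.2 ymid -0.3 span 16.0
-0.025 n632 xmax 12.3 ymid 0.0 span 16.0
-0.015 n511 xmax 12.4 ymid -0.0 span 15.9
-0.005 n351 xmax 12.2 ymid 0.0 span 16.0
0.005 n221 xmax 5.8 ymid -1.4 span 11.0
0.015 n207 xmax 5.7 ymid -1.5 span 11.7
0.025 n160 xmax 5.8 ymid -1.6 span 11.5
0.035 n147 xmax 5.7 ymid -1.6 span 11.8
0.045 n110 xmax 5.7 ymid -1.6 span 11.5
```

View pics/w2.png

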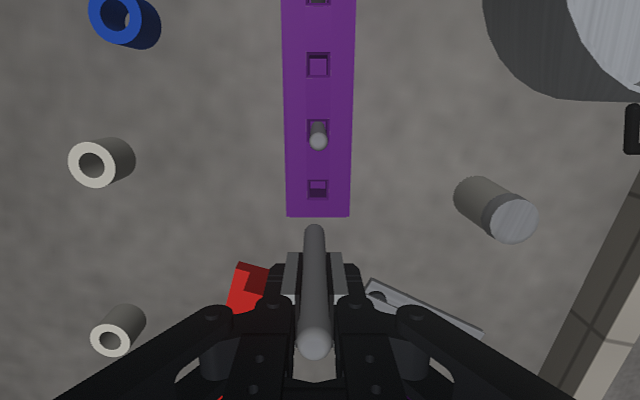

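The rod hangs upright in the hand, about 1.6 mm off in tool y by the wrist camera, which I take as camera bias since the pads centre it. Next I go over eyelet 0 with the tool yaw matched to the rack and look along the eyelets.

Request:
send_rows(
  steps="-1 -.0042 -.034 0 0 0 -.074;-1 -.0042 -.034 0 0 0 -.074;-1 -.0042 -.034 0 0 0 -.074;-1 -.0042 -.034 0 0 0 -.074;-1 -.0042 -.034 0 0 0 0",
)

```text
clock: 4.83
eef_pos: [0.6137, -0.0884, 0.1877]
tool_rot: [0.739, 0.673, -0.001, -0.001]
ft_force: [0.7, -0.4, -0.7]
grip_width: 0.0102
grasp_force: 58.9
```

Request:
send_rows(
  steps="-1 -.0042 -.034 0 0 0 0;-1 -.0042 -.034 0 0 0 0;-1 -.0042 -.034 0 0 0 0;-1 -.0042 -.034 0 0 0 0;-1 -.0042 -.034 0 0 0 0",
)

```text
clock: 5.25
eef_pos: [0.5927, -0.2585, 0.1877]
tool_rot: [0.739, 0.674, -0.001, -0.001]
ft_force: [-0.5, -0.3, -1.3]
grip_width: 0.0103
grasp_force: 58.9
```

Request:
send_rows(
  steps="-1 0 0 0 0 0 0;-1 0 0 0 0 0 0;-1 0 0 0 0 0 0;-1 0 0 0 0 0 0;-1 0 0 0 0 0 0",
)

```text
clock: 5.67
eef_pos: [0.594, -0.2557, 0.189]
tool_rot: [0.738, 0.675, -0.0, -0.0]
ft_force: [-1.2, 1.1, -0.7]
grip_width: 0.0104
grasp_force: 58.9
```

Run:
```python
from h import *
T,o=tool();print(T[:3,3],yaw(T),o["joint_pos"].round(2))
c,P=inhand();np.savez("w3.npz",T=T,**c);save("w3.png",cv2.resize(c["frame"][0:330,170:490],None,fx=1.8,fy=1.8,interpolation=cv2.INTER_CUBIC))
W=cloud(c,T@c["T_tool_cam"]);f=c["frame"].astype(int);z=W[...,2]
m=(f[...,0]>110)&(f[...,1]<90)&(f[...,2]<90)&(c["range_z"]>0)&(z>.042)&(z<.058)
ctr,s,b=rect(W[m]);print(ctr,s,b.round(4),np.median(z[m]))
```

```text
[ 0.59399783 -0.25569517  0.18896291] -5.101117250237392 [-0.41  0.56  0.37  1.38  0.    1.25]
-0.055 n523 xmax 12.9 ymid 1.6 span 13.6
-0.045 n1356 xmax 12.6 ymid 0.2 span 15.6
-0.035 n1046 xmax 11.9 ymid -0.3 span 16.0
-0.025 n629 xmax 12.0 ymid -0.0 span 16.0
-0.015 n507 xmax 11.9 ymid 0.0 span 16.0
-0.005 n355 xmax 11.8 ymid -0.0 span 15.8
0.005 n229 xmax 5.3 ymid -1.8 span 11.1
0.015 n199 xmax 5.4 ymid -1.8 span 11.6
0.025 n161 xmax 5.3 ymid -1.9 span 11.5
0.035 n150 xmax 5.2 ymid -1.8 span 11.7
0.045 n106 xmax 5.3 ymid -1.9 span 11.5
[ 0.59610809 -0.19879402] (169.98526000976562, 50.13881301879883) [[ 0.5633 -0.2811]
 [ 0.6132 -0.2857]
 [ 0.6289 -0.1165]
 [ 0.579  -0.1119]] 0.0498144218238509
```

View pics/w3.png

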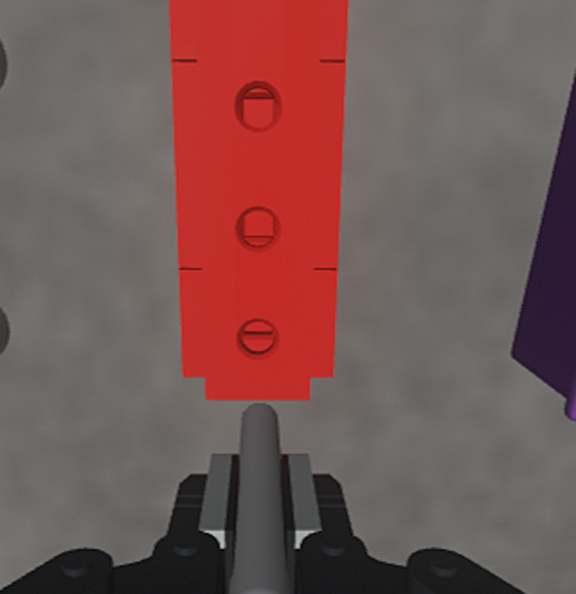

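Run:
```python
from h import *
d=np.load("w3.npz");T=d["T"];X=T@d["T_tool_cam"];K=d["camera_matrix"]
def ray(px,h):
    r=X[:3,:3]@np.array([(px[0]-K[0,2])/K[0,0],(px[1]-K[1,2])/K[1,1],1]);o=X[:3,3];return (o+r*(h-o[2])/r[2])
for y,x in((337,257.5),(228,258),(106,258)):
    p=ray((170+(x+.5)/1.8-.5,(y+.5)/1.8-.5),.05);q=np.linalg.inv(T)@np.append(p,1);print(p.round(4),"tool",(q[:3]*1e3).round(1))
```

```text
[ 0.5916 -0.2521  0.05  ] tool [  3.3  -2.6 139. ]
[ 0.5963 -0.2029  0.05  ] tool [ 52.8  -2.3 139. ]
[ 0.6008 -0.1534  0.05  ] tool [102.5  -2.2 139. ]
```

Camera estimates agree that the rod must go about 3 mm along +y. I descend to just above the mouth and check the pose.

Request:
send_rows(
  steps="-1 .0003 .0032 -.02 0 0 0;-1 0 0 -.02 0 0 0;-1 0 0 -.02 0 0 0;-1 0 0 -.018 0 0 0;-1 0 0 0 0 0 0",
)

```text
clock: 6.13
eef_pos: [0.5917, -0.2516, 0.1069]
tool_rot: [0.738, 0.675, -0.002, -0.004]
ft_force: [0.1, 0.7, -0.9]
grip_width: 0.0106
grasp_force: 58.9
```

Request:
send_rows(
  steps="-1 0 0 0 0 0 0;-1 0 0 0 0 0 0;-1 0 0 0 0 0 0;-1 0 0 0 0 0 0;-1 0 0 0 0 0 0",
)

```text
clock: 6.55
eef_pos: [0.5949, -0.2543, 0.1127]
tool_rot: [0.739, 0.674, 0.0, 0.001]
ft_force: [-0.4, 0.1, -1.3]
grip_width: 0.0105
grasp_force: 58.9
```

Run:
```python
from h import *
T,o=tool();print(T[:3,3],yaw(T),o["ft_force"])
c,P=inhand();save("w4.png",cv2.resize(c["frame"][150:350,220:420],None,fx=3,fy=3,interpolation=cv2.INTER_CUBIC))
```

```text
[ 0.59487063 -0.25425325  0.11272941] -5.210300244468412 [-0.44159762  0.14076518 -1.31499955]
-0.055 n515 xmax 13.0 ymid 1.6 span 13.7
-0.045 n1344 xmax 12.6 ymid 0.2 span 15.6
-0.035 n1048 xmax 11.8 ymid -0.3 span 16.0
-0.025 n626 xmax 11.9 ymid 0.1 span 15.9
-0.015 n505 xmax 11.9 ymid -0.0 span 15.9
-0.005 n346 xmax 11.8 ymid 0.1 span 15.9
0.005 n219 xmax 5.3 ymid -1.9 span 11.0
0.015 n202 xmax 5.3 ymid -1.9 span 11.6
0.025 n153 xmax 5.4 ymid -1.6 span 10.7
0.035 n135 xmax 5.4 ymid -1.6 span 11.0
0.045 n94 xmax 5.3 ymid -1.6 span 10.4
```

View pics/w4.png

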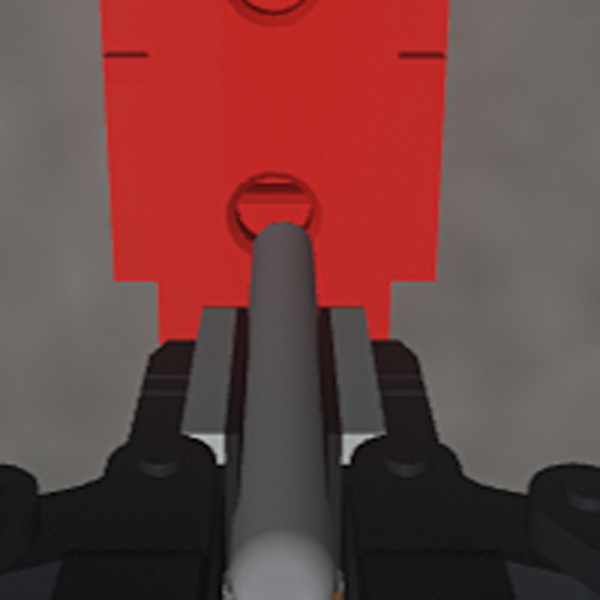

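In the picture, eyelet 0's mouth is at crop (273,213) and the rod's foot is at (284,225), so the rod is about 2 mm too far in +x.

```bash
cat >> h.py <<'E'
def pix2tool(c,T,px,h=.05):
    X=T@c["T_tool_cam"];K=c["camera_matrix"]
    r=X[:3,:3]@np.array([(px[0]-K[0,2])/K[0,0],(px[1]-K[1,2])/K[1,1],1]);o=X[:3,3];p=o+r*(h-o[2])/r[2]
    return p,(np.linalg.inv(T)@np.append(p,1))[:3]*1e3
E
python3 - <<'E'
from h import *
T,o=tool();c=camera("wrist")
for y in(172,213,254): print(pix2tool(c,T,(220+274/3-.33,150+y/3-.33)))
E
```

```text
(array([ 0.59235182, -0.24311605,  0.05      ]), array([10.84239931, -3.42228448, 62.38974971]))
(array([ 0.59150593, -0.25206378,  0.05      ]), array([ 1.85482906, -3.451946  , 62.39491437]))
(array([ 0.59063851, -0.26123931,  0.05      ]), array([-7.36156079, -3.48236269, 62.40021052]))
```

Request:
send_rows(
  steps="-1 -.0015 .0026 0 0 0 0;-1 0 0 0 0 0 0;-1 0 0 -.006 0 0 0;-1 0 0 -.006 0 0 0;-1 0 0 -.006 0 0 0",
)

```text
clock: 7.07
eef_pos: [0.5924, -0.2513, 0.0925]
tool_rot: [0.739, 0.674, -0.0, -0.0]
ft_force: [-0.0, 1.0, -0.5]
grip_width: 0.0106
grasp_force: 58.9
```

Request:
send_rows(
  steps="-1 0 0 -.005 0 0 0;-1 0 0 0 0 0 0;-1 0 0 0 0 0 0;-1 0 0 0 0 0 0;-1 0 0 0 0 0 0",
)

```text
clock: 7.48
eef_pos: [0.5928, -0.2514, 0.0886]
tool_rot: [0.739, 0.674, 0.0, 0.0]
ft_force: [0.1, -0.5, -1.0]
grip_width: 0.0103
grasp_force: 58.9
```

Request:
send_rows(
  steps="-1 0 0 -.005 0 0 0;-1 0 0 -.005 0 0 0;-1 0 0 -.005 0 0 0;-1 0 0 0 0 0 0;-1 0 0 0 0 0 0",
)

```text
clock: 7.9
eef_pos: [0.5921, -0.2512, 0.0725]
tool_rot: [0.739, 0.674, -0.0, -0.001]
ft_force: [-0.2, -0.9, -1.5]
grip_width: 0.0104
grasp_force: 58.9
```

Request:
send_rows(
  steps="-1 0 0 -.004 0 0 0;-1 0 0 -.004 0 0 0;-1 0 0 0 0 0 0;-1 0 0 0 0 0 0;-1 0 0 0 0 0 0",
)

```text
clock: 8.32
eef_pos: [0.5926, -0.2513, 0.0653]
tool_rot: [0.739, 0.674, -0.0, -0.0]
ft_force: [0.3, 0.1, 0.2]
grip_width: 0.0104
grasp_force: 58.9
```

Request:
send_rows(
  steps="-1 0 0 -.003 0 0 0;-1 0 0 -.003 0 0 0;-1 0 0 -.001 0 0 0;-1 0 0 0 0 0 0;-1 0 0 0 0 0 0",
)

```text
clock: 8.73
eef_pos: [0.5931, -0.2515, 0.0591]
tool_rot: [0.739, 0.674, 0.0, 0.001]
ft_force: [-1.7, -0.3, 4.6]
grip_width: 0.01
grasp_force: 59.6
```

The first rod is home: TCP z 0.0591 with 4.6 N on the foot. I release and fetch the next rod.

Request:
send_rows(
  steps="-1 0 0 -.001 0 0 0;1 0 0 0 0 0 0;1 0 0 0 0 0 0;1 0 0 0 0 0 0;1 0 0 0 0 0 0",
)

```text
clock: 9.15
eef_pos: [0.5923, -0.2512, 0.0567]
tool_rot: [0.739, 0.674, -0.0, -0.0]
ft_force: [0.2, -0.3, 0.7]
grip_width: 0.0586
grasp_force: 0.0
```

Request:
send_rows(
  steps="1 0 0 .025 0 0 0;1 0 0 .03 0 0 0;1 0 0 .03 0 0 0;1 0 0 .03 0 0 0;1 .0028 .0319 .012 0 0 .074",
)

```text
clock: 9.57
eef_pos: [0.5968, -0.2248, 0.1888]
tool_rot: [0.715, 0.699, 0.001, 0.004]
ft_force: [-0.0, 0.5, 0.4]
grip_width: 0.0853
grasp_force: 0.0
```

Request:
send_rows(
  steps="1 .0028 .0319 0 0 0 .074;1 .0028 .0319 0 0 0 .074;1 .0028 .0319 0 0 0 .074;1 .0028 .0319 0 0 0 0;1 .0028 .0319 0 0 0 0",
)

```text
clock: 9.98
eef_pos: [0.6092, -0.0586, 0.184]
tool_rot: [0.631, 0.776, -0.0, -0.0]
ft_force: [0.4, -0.2, -0.5]
grip_width: 0.0855
grasp_force: 0.0
```

Request:
send_rows(
  steps="1 .0028 .0319 0 0 0 0;1 .0028 .0319 0 0 0 0;1 .0028 .0319 0 0 0 0;1 .0028 .0319 0 0 0 0;1 .0028 .0319 0 0 0 0",
)

```text
clock: 10.4
eef_pos: [0.6232, 0.1011, 0.1839]
tool_rot: [0.631, 0.776, -0.0, -0.0]
ft_force: [0.5, 0.1, 0.2]
grip_width: 0.0854
grasp_force: 0.0
```

Request:
send_rows(
  steps="1 .0028 .0319 0 0 0 0;1 0 0 0 0 0 0;1 0 0 0 0 0 0;1 0 0 0 0 0 0;1 0 0 0 0 0 0",
)

```text
clock: 10.82
eef_pos: [0.6261, 0.1303, 0.1841]
tool_rot: [0.632, 0.775, -0.0, -0.0]
ft_force: [-0.0, -0.0, -0.1]
grip_width: 0.0851
grasp_force: 0.0
```

Run:
```python
from h import *
T,o=tool();print(T[:3,3],yaw(T))
c=camera("top");save("top1.png",cv2.resize(c["frame"][180:320,190:430],None,fx=3.3,fy=3.3))
```

```text
[0.62607585 0.13031437 0.18407923] 11.673444149762737
```

View pics/top1.png

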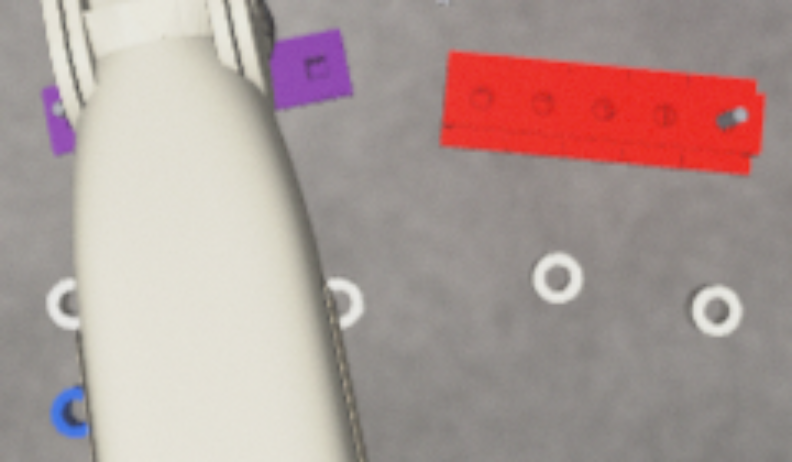

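The picture shows the first rod upright at the rack's right end eyelet (738,116). Second rod now.

Request:
send_rows(
  steps="1 .0005 .0015 -.03 0 0 0;1 0 0 -.03 0 0 0;1 0 0 -.03 0 0 0;1 0 0 -.02 0 0 0;1 0 0 -.013 0 0 0",
)

```text
clock: 11.28
eef_pos: [0.6249, 0.1308, 0.0582]
tool_rot: [0.632, 0.775, -0.002, -0.001]
ft_force: [0.5, 0.3, -0.4]
grip_width: 0.0855
grasp_force: 0.0
```

Request:
send_rows(
  steps="-1 0 0 0 0 0 0;-1 0 0 0 0 0 0;-1 0 0 0 0 0 0;-1 0 0 0 0 0 0;-1 0 0 0 0 0 0",
)

```text
clock: 11.7
eef_pos: [0.6279, 0.1329, 0.0631]
tool_rot: [0.631, 0.776, 0.001, 0.001]
ft_force: [-0.1, 0.4, -0.3]
grip_width: 0.0257
grasp_force: 0.0
```

Request:
send_rows(
  steps="-1 0 0 0 0 0 0;-1 0 0 0 0 0 0;-1 0 0 0 0 0 0;-1 0 0 0 0 0 0;-1 0 0 0 0 0 0",
)

```text
clock: 12.12
eef_pos: [0.6275, 0.1331, 0.0625]
tool_rot: [0.631, 0.776, 0.001, 0.001]
ft_force: [-0.7, -0.6, 5.6]
grip_width: 0.0105
grasp_force: 58.6
```

Request:
send_rows(
  steps="-1 0 0 .01 0 0 0;-1 0 0 .02 0 0 0;-1 0 0 .03 0 0 0;-1 0 0 .03 0 0 0;-1 0 0 .03 0 0 0",
)

```text
clock: 12.53
eef_pos: [0.6259, 0.1329, 0.182]
tool_rot: [0.631, 0.776, -0.001, -0.001]
ft_force: [1.2, 0.6, 0.2]
grip_width: 0.0102
grasp_force: 58.8
```

Request:
send_rows(
  steps="-1 0 0 .005 0 0 0;-1 0 0 0 0 0 0;-1 0 0 0 0 0 0;-1 0 0 0 0 0 0;-1 0 0 0 0 0 0",
)

```text
clock: 12.95
eef_pos: [0.6254, 0.1327, 0.1838]
tool_rot: [0.631, 0.776, -0.002, -0.001]
ft_force: [1.0, -0.1, -0.5]
grip_width: 0.0107
grasp_force: 58.9
```

Run:
```python
from h import *
T,o=tool();print(T[:3,3],yaw(T),o["ft_force"]);inhand()
```

```text
[0.62537987 0.13268563 0.18383107] 11.746002950092498 [ 1.0198907  -0.05809628 -0.45067965]
-0.055 n234 xmax 13.5 ymid 2.7 span 12.7
-0.045 n1500 xmax 12.8 ymid 0.4 span 15.3
-0.035 n1095 xmax 12.2 ymid -0.3 span 16.0
-0.025 n635 xmax 12.3 ymid -0.1 span 15.9
-0.015 n519 xmax 12.3 ymid -0.0 span 16.0
-0.005 n339 xmax 12.2 ymid 0.1 span 15.8
0.005 n229 xmax 4.9 ymid -1.6 span 11.1
0.015 n197 xmax 4.8 ymid -1.7 span 11.6
0.025 n164 xmax 4.8 ymid -1.5 span 11.5
0.035 n136 xmax 4.7 ymid -1.5 span 11.1
0.045 n119 xmax 4.8 ymid -1.3 span 11.0
```

Request:
send_rows(
  steps="-1 -.0028 -.0333 0 0 0 -.074;-1 -.0028 -.0333 0 0 0 -.074;-1 -.0028 -.0333 0 0 0 -.074;-1 -.0028 -.0333 0 0 0 -.074;-1 -.0028 -.0333 0 0 0 0",
)

```text
clock: 13.42
eef_pos: [0.6118, -0.0348, 0.185]
tool_rot: [0.739, 0.674, -0.001, -0.001]
ft_force: [0.2, 0.0, -0.8]
grip_width: 0.0103
grasp_force: 58.8
```

Request:
send_rows(
  steps="-1 -.0028 -.0333 0 0 0 0;-1 -.0028 -.0333 0 0 0 0;-1 -.0028 -.0333 0 0 0 0;-1 -.0028 -.0333 0 0 0 0;-1 -.0028 -.0333 0 0 0 0",
)

```text
clock: 13.83
eef_pos: [0.5977, -0.2015, 0.185]
tool_rot: [0.739, 0.674, -0.001, -0.001]
ft_force: [1.3, 0.2, -0.6]
grip_width: 0.0103
grasp_force: 58.8
```

Request:
send_rows(
  steps="-1 0 0 0 0 0 0;-1 0 0 -.02 0 0 0;-1 0 0 -.02 0 0 0;-1 0 0 -.02 0 0 0;-1 0 0 -.01 0 0 0",
)

```text
clock: 14.25
eef_pos: [0.5966, -0.1992, 0.1124]
tool_rot: [0.739, 0.674, -0.001, -0.003]
ft_force: [-0.3, -0.2, -1.0]
grip_width: 0.01
grasp_force: 58.8
```

Request:
send_rows(
  steps="-1 0 0 0 0 0 0;-1 0 0 0 0 0 0;-1 0 0 0 0 0 0;-1 0 0 0 0 0 0;-1 0 0 0 0 0 0",
)

```text
clock: 14.67
eef_pos: [0.5997, -0.2002, 0.1178]
tool_rot: [0.738, 0.674, 0.001, 0.001]
ft_force: [0.4, 0.6, -2.1]
grip_width: 0.0103
grasp_force: 58.8
```

Run:
```python
from h import *
T,o=tool();print(T[:3,3],yaw(T),o["ft_force"]);inhand()
```

```text
[ 0.59966046 -0.20022703  0.11783144] -5.201500876297697 [ 0.40197761  0.62477854 -2.10904754]
-0.055 n247 xmax 13.3 ymid 2.7 span 12.1
-0.045 n1524 xmax 12.6 ymid 0.2 span 15.7
-0.035 n1064 xmax 11.9 ymid -0.3 span 16.0
-0.025 n640 xmax 12.0 ymid -0.0 span 16.0
-0.015 n518 xmax 12.0 ymid -0.0 span 16.0
-0.005 n339 xmax 11.8 ymid 0.1 span 16.0
0.005 n225 xmax 4.3 ymid -1.8 span 11.1
0.015 n198 xmax 4.3 ymid -1.9 span 11.7
0.025 n158 xmax 4.4 ymid -1.7 span 10.6
0.035 n135 xmax 4.4 ymid -1.8 span 11.0
0.045 n111 xmax 4.2 ymid -1.6 span 11.1
```

Request:
send_rows(
  steps="-1 -.002 -.0005 0 0 0 0;-1 0 0 0 0 0 0;-1 0 0 -.008 0 0 0;-1 0 0 -.008 0 0 0;-1 0 0 -.008 0 0 0",
)

```text
clock: 15.13
eef_pos: [0.5965, -0.2005, 0.0913]
tool_rot: [0.739, 0.674, -0.0, -0.0]
ft_force: [0.3, -0.1, -0.4]
grip_width: 0.0104
grasp_force: 58.9
```

Request:
send_rows(
  steps="-1 0 0 0 0 0 0;-1 0 0 0 0 0 0;-1 0 0 0 0 0 0;-1 0 0 0 0 0 0;-1 0 0 0 0 0 0",
)

```text
clock: 15.55
eef_pos: [0.5966, -0.2004, 0.0925]
tool_rot: [0.739, 0.674, 0.0, -0.0]
ft_force: [0.5, 0.9, 0.0]
grip_width: 0.0107
grasp_force: 58.8
```

Request:
send_rows(
  steps="-1 .0005 -.0003 -.005 0 0 0;-1 0 0 -.005 0 0 0;-1 0 0 -.005 0 0 0;-1 0 0 0 0 0 0;-1 0 0 0 0 0 0",
)

```text
clock: 15.97
eef_pos: [0.5967, -0.2007, 0.0765]
tool_rot: [0.739, 0.674, -0.0, -0.001]
ft_force: [0.3, 0.6, -0.2]
grip_width: 0.0102
grasp_force: 58.8
```

Request:
send_rows(
  steps="-1 0 0 -.004 0 0 0;-1 0 0 -.004 0 0 0;-1 0 0 -.002 0 0 0;-1 0 0 0 0 0 0;-1 0 0 0 0 0 0",
)

```text
clock: 16.38
eef_pos: [0.597, -0.2008, 0.067]
tool_rot: [0.739, 0.674, -0.0, -0.0]
ft_force: [-0.4, 0.0, -0.1]
grip_width: 0.0106
grasp_force: 58.8
```

Request:
send_rows(
  steps="-1 0 0 -.003 0 0 0;-1 0 0 -.003 0 0 0;-1 0 0 -.001 0 0 0;-1 0 0 -.001 0 0 0;-1 0 0 0 0 0 0",
)

```text
clock: 16.8
eef_pos: [0.5976, -0.201, 0.0605]
tool_rot: [0.739, 0.674, 0.0, 0.001]
ft_force: [-1.3, -0.1, 5.5]
grip_width: 0.0106
grasp_force: 59.8
```

Request:
send_rows(
  steps="1 0 0 0 0 0 0;1 0 0 0 0 0 0;1 0 0 0 0 0 0;1 0 0 0 0 0 0;1 0 0 .02 0 0 0",
)

```text
clock: 17.22
eef_pos: [0.594, -0.1998, 0.0749]
tool_rot: [0.739, 0.674, -0.002, -0.004]
ft_force: [-0.8, -0.4, -0.0]
grip_width: 0.0705
grasp_force: 0.0
```

Request:
send_rows(
  steps="1 0 0 .03 0 0 0;1 0 0 .03 0 0 0;1 0 0 .03 0 0 0;1 .0008 .033 .015 0 0 .074;1 .0008 .033 0 0 0 .074",
)

```text
clock: 17.63
eef_pos: [0.6014, -0.1365, 0.1893]
tool_rot: [0.687, 0.727, 0.002, 0.004]
ft_force: [1.1, 0.4, 1.1]
grip_width: 0.0854
grasp_force: 0.0
```

Request:
send_rows(
  steps="1 .0008 .033 0 0 0 .074;1 .0008 .033 0 0 0 .074;1 .0008 .033 0 0 0 0;1 .0008 .033 0 0 0 0;1 .0008 .033 0 0 0 0",
)

```text
clock: 18.05
eef_pos: [0.6025, 0.0316, 0.1842]
tool_rot: [0.631, 0.776, -0.0, -0.0]
ft_force: [-0.1, -1.0, -0.1]
grip_width: 0.0856
grasp_force: 0.0
```

Request:
send_rows(
  steps="1 .0008 .033 0 0 0 0;1 .0008 .033 0 0 0 0;1 .0008 .033 0 0 0 0;1 .0008 .033 0 0 0 0;1 .0008 .033 0 0 0 0",
)

```text
clock: 18.47
eef_pos: [0.6065, 0.1967, 0.1841]
tool_rot: [0.631, 0.776, -0.0, -0.0]
ft_force: [0.8, -0.0, -0.4]
grip_width: 0.0855
grasp_force: 0.0
```

Request:
send_rows(
  steps="1 .0008 .033 0 0 0 0;1 0 0 0 0 0 0;1 0 0 0 0 0 0;1 0 0 0 0 0 0;1 0 0 0 0 0 0",
)

```text
clock: 18.88
eef_pos: [0.6076, 0.227, 0.1841]
tool_rot: [0.632, 0.775, -0.0, -0.0]
ft_force: [-0.3, -0.1, -0.0]
grip_width: 0.0854
grasp_force: 0.0
```

Run:
```python
from h import *
c=camera("top");P,f,R,G,B,z,ok=scene(c)
m=ok&(z>.10)&(z<.125)&(P[...,1]<-.17)&(P[...,1]>-.3)&(P[...,0]>.55);k,l,s,ce=cv2.connectedComponentsWithStats(m.astype(np.uint8))
for i in range(1,k):
    q=P[l==i];print(s[i,4],q.mean(0).round(4),q[:,2].max())
```

```text
19 [ 0.5971 -0.2026  0.1079] 0.11368336563618708
20 [ 0.5929 -0.2518  0.1079] 0.11463283338414443
```

Both rods are home. Third rod.

Request:
send_rows(
  steps="1 -.0005 .0005 -.03 0 0 0;1 0 0 -.03 0 0 0;1 0 0 -.03 0 0 0;1 0 0 -.02 0 0 0;1 0 0 -.013 0 0 0",
)

```text
clock: 19.35
eef_pos: [0.6055, 0.2262, 0.0582]
tool_rot: [0.632, 0.775, -0.002, -0.001]
ft_force: [-0.5, -0.1, 0.0]
grip_width: 0.0856
grasp_force: 0.0
```

Request:
send_rows(
  steps="-1 0 0 0 0 0 0;-1 0 0 0 0 0 0;-1 0 0 0 0 0 0;-1 0 0 0 0 0 0;-1 0 0 0 0 0 0",
)

```text
clock: 19.77
eef_pos: [0.6083, 0.2288, 0.0632]
tool_rot: [0.631, 0.776, 0.001, 0.001]
ft_force: [-0.8, 0.2, 0.0]
grip_width: 0.0255
grasp_force: 0.0
```

Request:
send_rows(
  steps="-1 0 0 0 0 0 0;-1 0 0 0 0 0 0;-1 0 0 0 0 0 0;-1 0 0 0 0 0 0;-1 0 0 0 0 0 0",
)

```text
clock: 20.18
eef_pos: [0.6077, 0.2289, 0.0626]
tool_rot: [0.631, 0.776, 0.001, 0.001]
ft_force: [-1.6, -0.9, 6.2]
grip_width: 0.0104
grasp_force: 58.4
```

Request:
send_rows(
  steps="-1 0 0 .01 0 0 0;-1 0 0 .02 0 0 0;-1 0 0 .03 0 0 0;-1 0 0 .03 0 0 0;-1 0 0 .03 0 0 0",
)

```text
clock: 20.6
eef_pos: [0.6065, 0.2285, 0.1822]
tool_rot: [0.631, 0.776, -0.001, -0.0]
ft_force: [1.2, 0.4, -0.5]
grip_width: 0.0103
grasp_force: 58.7
```

Request:
send_rows(
  steps="-1 0 0 .005 0 0 0;-1 0 0 0 0 0 0;-1 0 0 0 0 0 0;-1 0 0 0 0 0 0;-1 0 0 0 0 0 0",
)

```text
clock: 21.02
eef_pos: [0.6059, 0.2282, 0.1838]
tool_rot: [0.631, 0.776, -0.002, -0.001]
ft_force: [-0.3, 0.0, -1.1]
grip_width: 0.0105
grasp_force: 58.8
```

Run:
```python
from h import *
T,o=tool();print(T[:3,3],yaw(T),o["ft_force"]);inhand()
```

```text
[0.60587166 0.22819635 0.18384914] 11.747732526843915 [-0.32937981  0.03334274 -1.07811279]
-0.055 n224 xmax 13.6 ymid 3.2 span 12.1
-0.045 n1500 xmax 12.8 ymid 0.3 span 15.4
-0.035 n1054 xmax 12.2 ymid -0.3 span 15.9
-0.025 n621 xmax 12.4 ymid -0.1 span 15.9
-0.015 n499 xmax 12.4 ymid -0.0 span 15.9
-0.005 n338 xmax 12.4 ymid 0.0 span 16.0
0.005 n222 xmax 6.9 ymid -1.5 span 11.0
0.015 n199 xmax 6.9 ymid -1.6 span 11.5
0.025 n151 xmax 7.1 ymid -1.3 span 11.0
0.035 n142 xmax 6.9 ymid -1.5 span 11.1
0.045 n111 xmax 6.9 ymid -1.3 span 11.0
```

Request:
send_rows(
  steps="-1 -.0005 -.0318 0 0 0 -.074;-1 -.0005 -.0318 0 0 0 -.074;-1 -.0005 -.0318 0 0 0 -.074;-1 -.0005 -.0318 0 0 0 -.074;-1 -.0005 -.0318 0 0 0 0",
)

```text
clock: 21.48
eef_pos: [0.6037, 0.0683, 0.1849]
tool_rot: [0.739, 0.673, -0.001, -0.001]
ft_force: [0.8, -0.1, -0.5]
grip_width: 0.0102
grasp_force: 58.8
```

Request:
send_rows(
  steps="-1 -.0005 -.0318 0 0 0 0;-1 -.0005 -.0318 0 0 0 0;-1 -.0005 -.0318 0 0 0 0;-1 -.0005 -.0318 0 0 0 0;-1 -.0005 -.0318 0 0 0 0",
)

```text
clock: 21.9
eef_pos: [0.6012, -0.0908, 0.1851]
tool_rot: [0.739, 0.674, -0.001, -0.001]
ft_force: [1.2, 0.0, -0.6]
grip_width: 0.0103
grasp_force: 58.8
```

Request:
send_rows(
  steps="-1 -.0005 -.0318 0 0 0 0;-1 -.0005 -.0318 0 0 0 0;-1 0 0 0 0 0 0;-1 0 0 -.03 0 0 0;-1 0 0 -.03 0 0 0",
)

```text
clock: 22.32
eef_pos: [0.6025, -0.1542, 0.1269]
tool_rot: [0.739, 0.674, 0.001, 0.002]
ft_force: [-0.0, 0.3, -1.3]
grip_width: 0.0104
grasp_force: 58.8
```

Request:
send_rows(
  steps="-1 0 0 -.01 0 0 0;-1 0 0 0 0 0 0;-1 0 0 0 0 0 0;-1 0 0 0 0 0 0;-1 0 0 0 0 0 0",
)

```text
clock: 22.73
eef_pos: [0.6026, -0.153, 0.1184]
tool_rot: [0.738, 0.674, 0.001, 0.002]
ft_force: [-0.4, -0.2, -1.0]
grip_width: 0.0105
grasp_force: 58.8
```

Request:
send_rows(
  steps="-1 0 0 0 0 0 0;-1 0 0 -.008 0 0 0;-1 0 0 -.008 0 0 0;-1 0 0 -.008 0 0 0;-1 0 0 0 0 0 0",
)

```text
clock: 23.15
eef_pos: [0.6005, -0.1531, 0.09]
tool_rot: [0.739, 0.674, -0.001, -0.001]
ft_force: [2.3, -1.6, -1.8]
grip_width: 0.0105
grasp_force: 58.7
```

Request:
send_rows(
  steps="-1 0 0 0 0 0 0;-1 0 0 0 0 0 0;-1 0 0 0 0 0 0;-1 0 0 0 0 0 0;-1 0 0 0 0 0 0",
)

```text
clock: 23.57
eef_pos: [0.6011, -0.1528, 0.0926]
tool_rot: [0.739, 0.674, 0.0, -0.0]
ft_force: [0.2, 1.1, -0.2]
grip_width: 0.0106
grasp_force: 58.8
```

Inside eyelet 2, with no contact force. I continue home.

Request:
send_rows(
  steps="-1 .0006 -.0002 -.005 0 0 0;-1 0 0 -.005 0 0 0;-1 0 0 -.005 0 0 0;-1 0 0 0 0 0 0;-1 0 0 0 0 0 0",
)

```text
clock: 23.98
eef_pos: [0.6012, -0.153, 0.0765]
tool_rot: [0.739, 0.674, -0.0, -0.001]
ft_force: [-0.1, 0.2, -0.4]
grip_width: 0.0108
grasp_force: 58.8
```

Request:
send_rows(
  steps="-1 0 0 -.004 0 0 0;-1 0 0 -.004 0 0 0;-1 0 0 -.002 0 0 0;-1 0 0 0 0 0 0;-1 0 0 0 0 0 0",
)

```text
clock: 24.4
eef_pos: [0.6015, -0.1531, 0.067]
tool_rot: [0.739, 0.674, -0.0, -0.0]
ft_force: [0.0, -0.3, -0.4]
grip_width: 0.0105
grasp_force: 58.8
```

Request:
send_rows(
  steps="-1 0 0 -.003 0 0 0;-1 0 0 -.003 0 0 0;-1 0 0 -.001 0 0 0;-1 0 0 -.001 0 0 0;-1 0 0 0 0 0 0",
)

```text
clock: 24.82
eef_pos: [0.6022, -0.1533, 0.0605]
tool_rot: [0.739, 0.674, 0.0, 0.001]
ft_force: [-2.1, 0.5, 4.3]
grip_width: 0.0102
grasp_force: 59.8
```

Third is home. Fetch the fourth.

Request:
send_rows(
  steps="1 0 0 0 0 0 0;1 0 0 0 0 0 0;1 0 0 0 0 0 0;1 0 0 0 0 0 0;1 0 0 .02 0 0 0",
)

```text
clock: 25.23
eef_pos: [0.5984, -0.1523, 0.075]
tool_rot: [0.739, 0.674, -0.002, -0.004]
ft_force: [-1.0, 1.2, -0.2]
grip_width: 0.0705
grasp_force: 0.0
```

Request:
send_rows(
  steps="1 0 0 .03 0 0 0;1 0 0 .03 0 0 0;1 0 0 .03 0 0 0;1 -.0005 .0331 .015 0 0 .074;1 -.0005 .0331 0 0 0 .074",
)

```text
clock: 25.65
eef_pos: [0.6034, -0.0884, 0.1893]
tool_rot: [0.687, 0.727, 0.003, 0.004]
ft_force: [1.1, 0.4, -0.4]
grip_width: 0.0853
grasp_force: 0.0
```

Request:
send_rows(
  steps="1 -.0005 .0331 0 0 0 .074;1 -.0005 .0331 0 0 0 .074;1 -.0005 .0331 0 0 0 0;1 -.0005 .0331 0 0 0 0;1 -.0005 .0331 0 0 0 0",
)

```text
clock: 26.07
eef_pos: [0.5979, 0.0801, 0.1842]
tool_rot: [0.631, 0.776, -0.0, -0.0]
ft_force: [1.0, -1.0, -0.2]
grip_width: 0.0855
grasp_force: 0.0
```

Request:
send_rows(
  steps="1 -.0005 .0331 0 0 0 0;1 -.0005 .0331 0 0 0 0;1 -.0005 .0331 0 0 0 0;1 -.0005 .0331 0 0 0 0;1 -.0005 .0331 0 0 0 0",
)

```text
clock: 26.48
eef_pos: [0.5954, 0.2456, 0.1841]
tool_rot: [0.631, 0.776, -0.0, -0.0]
ft_force: [-0.0, -0.3, 1.2]
grip_width: 0.0853
grasp_force: 0.0
```

Request:
send_rows(
  steps="1 -.0005 .0331 0 0 0 0;1 0 0 0 0 0 0;1 0 0 0 0 0 0;1 0 0 0 0 0 0;1 0 0 0 0 0 0",
)

```text
clock: 26.9
eef_pos: [0.5953, 0.2759, 0.1841]
tool_rot: [0.632, 0.775, -0.0, 0.0]
ft_force: [0.0, -0.4, 0.7]
grip_width: 0.0853
grasp_force: 0.0
```

Request:
send_rows(
  steps="1 0 .001 -.03 0 0 0;1 0 0 -.03 0 0 0;1 0 0 -.03 0 0 0;1 0 0 -.02 0 0 0;1 0 0 -.013 0 0 0",
)

```text
clock: 27.32
eef_pos: [0.5938, 0.2754, 0.0582]
tool_rot: [0.632, 0.775, -0.002, -0.001]
ft_force: [0.6, 0.4, -0.1]
grip_width: 0.0853
grasp_force: 0.0
```

Request:
send_rows(
  steps="-1 0 0 0 0 0 0;-1 0 0 0 0 0 0;-1 0 0 0 0 0 0;-1 0 0 0 0 0 0;-1 0 0 0 0 0 0",
)

```text
clock: 27.73
eef_pos: [0.5964, 0.2784, 0.0632]
tool_rot: [0.631, 0.776, 0.001, 0.001]
ft_force: [0.7, 0.9, 0.0]
grip_width: 0.0255
grasp_force: 0.0
```

Request:
send_rows(
  steps="-1 0 0 0 0 0 0;-1 0 0 0 0 0 0;-1 0 0 0 0 0 0;-1 0 0 0 0 0 0;-1 0 0 0 0 0 0",
)

```text
clock: 28.15
eef_pos: [0.5962, 0.2785, 0.0625]
tool_rot: [0.631, 0.776, 0.001, 0.001]
ft_force: [0.8, -0.2, 5.3]
grip_width: 0.0108
grasp_force: 58.4
```

Request:
send_rows(
  steps="-1 0 0 .01 0 0 0;-1 0 0 .02 0 0 0;-1 0 0 .03 0 0 0;-1 0 0 .03 0 0 0;-1 0 0 .03 0 0 0",
)

```text
clock: 28.57
eef_pos: [0.5939, 0.2778, 0.1817]
tool_rot: [0.631, 0.776, -0.001, -0.001]
ft_force: [0.8, 0.3, -0.1]
grip_width: 0.0106
grasp_force: 58.9
```

Request:
send_rows(
  steps="-1 0 0 .005 0 0 0;-1 0 0 0 0 0 0;-1 0 0 0 0 0 0;-1 0 0 0 0 0 0;-1 0 0 0 0 0 0",
)

```text
clock: 28.98
eef_pos: [0.5939, 0.2776, 0.1837]
tool_rot: [0.631, 0.776, -0.002, -0.001]
ft_force: [1.4, -1.9, 0.5]
grip_width: 0.0103
grasp_force: 58.9
```

Run:
```python
from h import *
T,o=tool();print(T[:3,3],yaw(T),o["ft_force"]);inhand()
```

```text
[0.59385338 0.27759934 0.18368419] 11.750128787996243 [ 1.43659864 -1.94854676  0.45916882]
-0.055 n224 xmax 13.7 ymid 3.0 span 11.2
-0.045 n1481 xmax 12.9 ymid 0.3 span 15.4
-0.035 n1073 xmax 12.2 ymid -0.3 span 16.0
-0.025 n619 xmax 12.3 ymid 0.0 span 16.0
-0.015 n507 xmax 12.3 ymid 0.0 span 15.9
-0.005 n348 xmax 12.3 ymid 0.0 span 16.0
0.005 n223 xmax 6.1 ymid -1.5 span 11.0
0.015 n196 xmax 6.1 ymid -1.4 span 11.7
0.025 n157 xmax 6.0 ymid -1.3 span 11.0
0.035 n139 xmax 6.0 ymid -1.1 span 11.1
0.045 n113 xmax 6.0 ymid -1.2 span 11.0
```

Request:
send_rows(
  steps="-1 .0009 -.0317 0 0 0 -.074;-1 .0009 -.0317 0 0 0 -.074;-1 .0009 -.0317 0 0 0 -.074;-1 .0009 -.0317 0 0 0 -.074;-1 .0009 -.0317 0 0 0 0",
)

```text
clock: 29.45
eef_pos: [0.5988, 0.1182, 0.1849]
tool_rot: [0.739, 0.673, -0.001, -0.001]
ft_force: [0.3, -0.0, -0.9]
grip_width: 0.0104
grasp_force: 58.9
```

Request:
send_rows(
  steps="-1 .0009 -.0317 0 0 0 0;-1 .0009 -.0317 0 0 0 0;-1 .0009 -.0317 0 0 0 0;-1 .0009 -.0317 0 0 0 0;-1 .0009 -.0317 0 0 0 0",
)

```text
clock: 29.87
eef_pos: [0.6034, -0.0403, 0.1851]
tool_rot: [0.739, 0.674, -0.001, -0.001]
ft_force: [-0.1, -0.9, -1.2]
grip_width: 0.0104
grasp_force: 58.9
```

Request:
send_rows(
  steps="-1 .0009 -.0317 0 0 0 0;-1 .0009 -.0312 0 0 0 0;-1 0 0 0 0 0 0;-1 0 0 -.03 0 0 0;-1 0 0 -.03 0 0 0",
)

```text
clock: 30.28
eef_pos: [0.6074, -0.1029, 0.1269]
tool_rot: [0.739, 0.674, 0.001, 0.002]
ft_force: [-0.4, 1.1, -1.3]
grip_width: 0.0104
grasp_force: 59.0
```

Request:
send_rows(
  steps="-1 0 0 -.01 0 0 0;-1 0 0 0 0 0 0;-1 0 0 0 0 0 0;-1 0 0 0 0 0 0;-1 0 0 0 0 0 0",
)

```text
clock: 30.7
eef_pos: [0.6075, -0.1016, 0.1184]
tool_rot: [0.738, 0.674, 0.001, 0.001]
ft_force: [-0.6, 0.1, 0.2]
grip_width: 0.0106
grasp_force: 58.9
```

Request:
send_rows(
  steps="-1 0 -.0006 0 0 0 0;-1 0 0 -.008 0 0 0;-1 0 0 -.008 0 0 0;-1 0 0 -.008 0 0 0;-1 0 0 0 0 0 0",
)

```text
clock: 31.12
eef_pos: [0.6051, -0.1024, 0.0899]
tool_rot: [0.739, 0.674, -0.001, -0.001]
ft_force: [0.9, -1.6, -2.7]
grip_width: 0.0108
grasp_force: 58.8
```

Request:
send_rows(
  steps="-1 0 0 0 0 0 0;-1 0 0 0 0 0 0;-1 0 0 0 0 0 0;-1 0 0 0 0 0 0;-1 0 0 0 0 0 0",
)

```text
clock: 31.53
eef_pos: [0.6061, -0.1024, 0.0926]
tool_rot: [0.739, 0.674, 0.0, 0.0]
ft_force: [0.4, 0.1, -0.2]
grip_width: 0.0106
grasp_force: 58.9
```

Request:
send_rows(
  steps="-1 .0003 0 -.005 0 0 0;-1 0 0 -.005 0 0 0;-1 0 0 -.005 0 0 0;-1 0 0 0 0 0 0;-1 0 0 0 0 0 0",
)

```text
clock: 31.95
eef_pos: [0.6058, -0.1023, 0.0765]
tool_rot: [0.739, 0.674, -0.0, -0.001]
ft_force: [-0.1, 0.0, -0.3]
grip_width: 0.0102
grasp_force: 58.9
```

Request:
send_rows(
  steps="-1 0 0 -.004 0 0 0;-1 0 0 -.004 0 0 0;-1 0 0 -.002 0 0 0;-1 0 0 0 0 0 0;-1 0 0 0 0 0 0",
)

```text
clock: 32.37
eef_pos: [0.6061, -0.1023, 0.0671]
tool_rot: [0.739, 0.674, -0.0, -0.0]
ft_force: [-0.0, -0.6, -0.8]
grip_width: 0.0105
grasp_force: 58.9
```

Request:
send_rows(
  steps="-1 0 0 -.003 0 0 0;-1 0 0 -.003 0 0 0;-1 0 0 -.001 0 0 0;-1 0 0 -.001 0 0 0;-1 0 0 0 0 0 0",
)

```text
clock: 32.78
eef_pos: [0.6068, -0.1024, 0.0605]
tool_rot: [0.739, 0.674, 0.0, 0.001]
ft_force: [-1.7, 0.3, 5.8]
grip_width: 0.0104
grasp_force: 59.8
```

Request:
send_rows(
  steps="1 0 0 0 0 0 0;1 0 0 0 0 0 0;1 0 0 0 0 0 0;1 0 0 0 0 0 0;1 0 0 .02 0 0 0",
)

```text
clock: 33.2
eef_pos: [0.603, -0.1018, 0.075]
tool_rot: [0.739, 0.674, -0.003, -0.003]
ft_force: [-1.6, 0.3, -0.8]
grip_width: 0.0703
grasp_force: 0.0
```

Request:
send_rows(
  steps="1 0 0 .03 0 0 0;1 0 0 .03 0 0 0;1 0 0 .03 0 0 0;1 0 0 .015 0 0 0;1 -.036 .014 0 0 0 0",
)

```text
clock: 33.62
eef_pos: [0.5791, -0.0907, 0.1883]
tool_rot: [0.739, 0.674, 0.004, 0.006]
ft_force: [3.0, -0.5, 1.1]
grip_width: 0.0856
grasp_force: 0.0
```

Request:
send_rows(
  steps="1 -.036 .014 0 0 0 0;1 -.036 .014 0 0 0 0;1 -.036 .014 0 0 0 0;1 -.036 .014 0 0 0 0;1 0 0 0 0 0 0",
)

```text
clock: 34.03
eef_pos: [0.4168, -0.0304, 0.1823]
tool_rot: [0.738, 0.675, -0.003, -0.004]
ft_force: [-0.7, -0.2, -0.5]
grip_width: 0.0853
grasp_force: 0.0
```

```bash
cat > look.py <<'E'
from h import *
T,o=tool();print(T[:3,3],yaw(T),o["clock"])
c=camera("top");P,f,R,G,B,z,ok=scene(c)
import sys
if len(sys.argv)>1: save(sys.argv[1],c["frame"])
def comps(m,n,mn):
    k,l,s,ce=cv2.connectedComponentsWithStats(m.astype(np.uint8))
    for i in range(1,k):
        if s[i,4]>mn:
            q=P[l==i];print(n,s[i,4],ce[i].round(),q.mean(0).round(4),"mid",((q.max(0)+q.min(0))/2).round(4)[:2],q[:,2].max().round(3),"rgb",f[l==i].mean(0).round())
comps(ok&(z>.1)&(z<.125)&(P[...,0]>.55)&(P[...,0]<.68)&(P[...,1]<.31)&(P[...,1]>-.3),"rod",5)
comps(ok&(z>.028)&(z<.046)&(P[...,0]<.54)&(P[...,0]>.3)&(abs(P[...,1])<.32),"slv",40)
comps(ok&(z>.075)&(z<.095)&(P[...,0]>.56)&(P[...,0]<.64)&(P[...,1]<0)&(P[...,1]>-.3),"onrack",40)
E
python3 look.py top2.png
```

```text
[ 0.41677193 -0.03039297  0.18230259] -5.111670300281722 34.0333
rod 16 [356. 210.] [ 0.6059 -0.1031  0.1088] mid [ 0.6058 -0.1031] 0.113 rgb [168. 155. 160.]
rod 21 [375. 211.] [ 0.6024 -0.1534  0.1079] mid [ 0.6025 -0.1537] 0.113 rgb [169. 143. 147.]
rod 18 [394. 213.] [ 0.5973 -0.2028  0.1079] mid [ 0.5976 -0.2029] 0.113 rgb [168. 148. 152.]
rod 21 [413. 215.] [ 0.593  -0.2519  0.1066] mid [ 0.5928 -0.2523] 0.112 rgb [164. 141. 145.]
slv 128 [358. 264.] [ 0.4648 -0.117   0.0353] mid [ 0.465  -0.1168] 0.042 rgb [222. 221. 216.]
slv 131 [247. 266.] [0.4587 0.1819 0.0355] mid [0.4585 0.1819] 0.043 rgb [ 74. 119. 216.]
slv 137 [211. 272.] [0.4423 0.2785 0.0351] mid [0.442  0.2785] 0.04 rgb [221. 221. 218.]
slv 126 [292. 272.] [0.4429 0.0615 0.0356] mid [0.4429 0.0615] 0.043 rgb [225. 224. 220.]
slv 136 [406. 274.] [ 0.4383 -0.2465  0.0358] mid [ 0.4386 -0.2468] 0.043 rgb [217. 216. 210.]
slv 138 [212. 305.] [0.3547 0.2735 0.0355] mid [0.3547 0.2736] 0.043 rgb [ 72. 118. 215.]
```

View pics/top2.png

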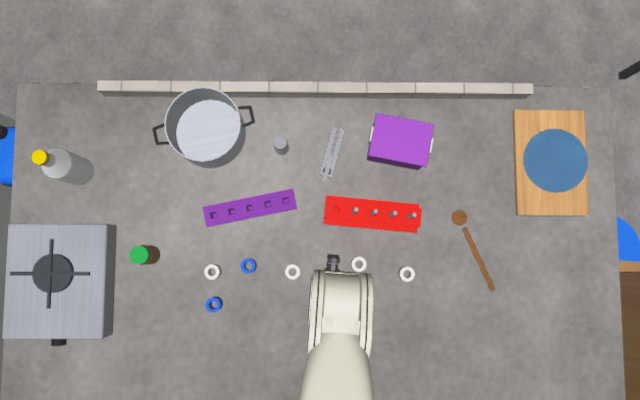

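All four rods stand in eyelets 0 to 3 (pixels (413,215) to (356,210)), the drainer is empty, and every sleeve is in place. Sleeves next, first the one at (359,264).

Request:
send_rows(
  steps="1 .0162 -.0285 0 0 0 0;1 .0162 -.0285 0 0 0 0;1 .0162 -.0285 0 0 0 0;1 0 0 -.03 0 0 0;1 0 0 -.03 0 0 0",
)

```text
clock: 34.5
eef_pos: [0.4793, -0.1206, 0.1254]
tool_rot: [0.74, 0.673, 0.002, 0.003]
ft_force: [-0.5, 0.3, -1.2]
grip_width: 0.0853
grasp_force: 0.0
```

Request:
send_rows(
  steps="1 0 0 -.03 0 0 0;1 0 0 0 0 0 0;1 0 0 0 0 0 0;1 0 0 0 0 0 0;1 0 0 0 0 0 0",
)

```text
clock: 34.92
eef_pos: [0.477, -0.1183, 0.0964]
tool_rot: [0.738, 0.674, 0.001, 0.002]
ft_force: [0.2, 0.7, -0.7]
grip_width: 0.0854
grasp_force: 0.0
```

Request:
send_rows(
  steps="1 -.0115 .002 0 0 0 0;1 0 0 0 0 0 0;1 0 0 -.025 0 0 0;1 0 0 -.02 0 0 0;1 0 0 -.01 0 0 0",
)

```text
clock: 35.33
eef_pos: [0.4638, -0.1158, 0.039]
tool_rot: [0.738, 0.674, 0.0, 0.0]
ft_force: [0.3, 0.8, -0.6]
grip_width: 0.0855
grasp_force: 0.0
```

Request:
send_rows(
  steps="1 0 0 0 0 0 0;1 0 0 0 0 0 0;1 0 0 0 0 0 0;1 0 0 0 0 0 0;1 0 0 0 0 0 0",
)

```text
clock: 35.75
eef_pos: [0.4645, -0.1161, 0.0405]
tool_rot: [0.739, 0.674, 0.001, 0.001]
ft_force: [-0.1, -0.1, 0.0]
grip_width: 0.0854
grasp_force: 0.0
```

```bash
cat > slv.py <<'E'
from h import *
import sys
T,o=tool();c=camera("wrist");W=cloud(c,T@c["T_tool_cam"]);f=c["frame"].astype(int)
m=(c["range_z"]>0)&(f.min(-1)>150)&(W[...,2]>.03)&(W[...,2]<.045)&(np.hypot(W[...,0]-T[0,3],W[...,1]-T[1,3])<.05)
q=W[m];print(T[:3,3],m.sum())
if m.sum()>30: print(cv2.minEnclosingCircle((q[:,:2]*1000).astype(np.float32)))
if len(sys.argv)>1: save(sys.argv[1],c["frame"])
E
python3 slv.py s1.png
```

```text
[ 0.46451186 -0.11612356  0.04048669] 3413
((463.02178955078125, -116.26746368408203), 20.25707244873047)
```

View pics/s1.png

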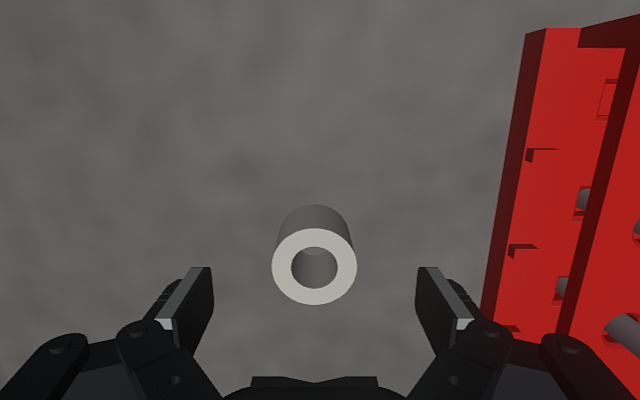

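The sleeve (314,267) sits centred between the open fingers. Descend, grip, lift.

Request:
send_rows(
  steps="1 0 0 -.015 0 0 0;1 0 0 -.0125 0 0 0;1 0 0 0 0 0 0;-1 0 0 0 0 0 0;-1 0 0 0 0 0 0",
)

```text
clock: 36.22
eef_pos: [0.4639, -0.116, 0.0124]
tool_rot: [0.739, 0.674, 0.0, 0.0]
ft_force: [0.4, -0.5, 0.1]
grip_width: 0.0643
grasp_force: 0.0
```

Request:
send_rows(
  steps="-1 0 0 0 0 0 0;-1 0 0 0 0 0 0;-1 0 0 0 0 0 0;-1 0 0 0 0 0 0;-1 0 0 0 0 0 0",
)

```text
clock: 36.63
eef_pos: [0.4642, -0.1161, 0.013]
tool_rot: [0.739, 0.674, 0.001, 0.001]
ft_force: [-1.6, 1.1, 4.9]
grip_width: 0.0389
grasp_force: 59.8
```

Request:
send_rows(
  steps="-1 0 0 .015 0 0 0;-1 0 0 .03 0 0 0;-1 0 0 .03 0 0 0;-1 0 0 .03 0 0 0;-1 0 0 .03 0 0 0",
)

```text
clock: 37.05
eef_pos: [0.4631, -0.1158, 0.1485]
tool_rot: [0.739, 0.674, 0.0, 0.0]
ft_force: [1.6, -0.0, 0.2]
grip_width: 0.0388
grasp_force: 60.4
```

Request:
send_rows(
  steps="-1 0 0 .02 0 0 0;-1 0 0 0 0 0 0;-1 0 0 0 0 0 0;-1 0 0 0 0 0 0;-1 0 0 0 0 0 0",
)

```text
clock: 37.47
eef_pos: [0.4623, -0.1156, 0.1653]
tool_rot: [0.739, 0.674, -0.001, -0.001]
ft_force: [0.2, -0.0, -0.8]
grip_width: 0.0387
grasp_force: 60.4
```

```bash
cat > ih.py <<'E'
from h import *
T,o=tool();c=camera("wrist");P=cloud(c,c["T_tool_cam"]);f=c["frame"].astype(int)
m=(c["range_z"]>0)&(f.min(-1)>120)&(abs(P[...,0])<.028)&(abs(P[...,1])<.026)&(P[...,2]>-.05)&(P[...,2]<.02)
m&=(f.max(-1)-f.min(-1)<25);q=P[m]*1e3;t=np.percentile(q[:,2],5);r=q[q[:,2]<t+3]
print(T[:3,3],o["grip_width"],"top z",t.round(1),"ring",cv2.minEnclosingCircle(r[:,:2].astype(np.float32)),len(r))
E
python3 ih.py
```

```text
[ 0.46225041 -0.11557151  0.16534143] 0.03866833326232424 top z -23.8 ring ((3.7685601711273193, -1.3377509117126465), 25.915136337280273) 5032
```

Request:
send_rows(
  steps="-1 .0288 .0026 0 0 0 0;-1 .0288 .0026 0 0 0 0;-1 .0288 .0026 0 0 0 0;-1 .0288 .0026 0 0 0 0;-1 .0288 .0027 0 0 0 0",
)

```text
clock: 37.93
eef_pos: [0.6078, -0.1025, 0.165]
tool_rot: [0.739, 0.674, -0.001, -0.001]
ft_force: [0.8, 0.2, -0.1]
grip_width: 0.0392
grasp_force: 60.5
```

Request:
send_rows(
  steps="-1 0 0 0 0 0 0;-1 0 0 0 0 0 0;-1 0 0 0 0 0 0;-1 0 0 0 0 0 0;-1 0 0 0 0 0 0",
)

```text
clock: 38.35
eef_pos: [0.6063, -0.1029, 0.1669]
tool_rot: [0.739, 0.674, -0.0, -0.0]
ft_force: [-0.2, -0.0, -1.3]
grip_width: 0.0392
grasp_force: 60.6
```

Run:
```python
from h import *
T,o=tool();print(T[:3,3]);c=camera("wrist");save("s2.png",c["frame"])
```

```text
[ 0.60629089 -0.10291692  0.16687852]
```

View pics/s2.png

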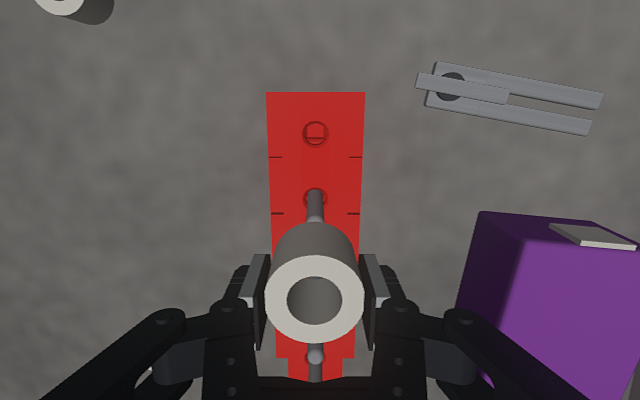

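The sleeve is held level and in line with the rods (column 315). I've used all but one picture, so I go by measurement from here. Descending.

Request:
send_rows(
  steps="-1 0 0 -.02 0 0 0;-1 0 0 -.02 0 0 0;-1 0 0 -.01 0 0 0;-1 0 0 0 0 0 0;-1 0 0 0 0 0 0",
)

```text
clock: 38.82
eef_pos: [0.6067, -0.1028, 0.1168]
tool_rot: [0.739, 0.674, -0.0, -0.0]
ft_force: [0.2, 0.2, 0.1]
grip_width: 0.0394
grasp_force: 60.6
```

Request:
send_rows(
  steps="-1 0 0 -.015 0 0 0;-1 0 0 -.015 0 0 0;-1 0 0 -.01 0 0 0;-1 0 0 -.005 0 0 0;-1 0 0 0 0 0 0",
)

```text
clock: 39.23
eef_pos: [0.6069, -0.1027, 0.0712]
tool_rot: [0.739, 0.674, -0.0, -0.001]
ft_force: [0.0, -0.4, -1.1]
grip_width: 0.0391
grasp_force: 60.6
```

Request:
send_rows(
  steps="-1 0 0 0 0 0 0;-1 0 0 0 0 0 0;-1 0 0 0 0 0 0;-1 0 0 0 0 0 0;-1 0 0 0 0 0 0",
)

```text
clock: 39.65
eef_pos: [0.6078, -0.1028, 0.0724]
tool_rot: [0.739, 0.674, 0.0, 0.0]
ft_force: [0.1, -0.5, -0.5]
grip_width: 0.0391
grasp_force: 60.6
```

Request:
send_rows(
  steps="-1 -.001 0 -.004 0 0 0;-1 0 0 -.003 0 0 0;-1 0 0 -.002 0 0 0;-1 0 0 -.001 0 0 0;-1 0 0 0 0 0 0",
)

```text
clock: 40.07
eef_pos: [0.6061, -0.1027, 0.0631]
tool_rot: [0.739, 0.674, 0.0, 0.0]
ft_force: [-3.2, 0.1, 8.5]
grip_width: 0.0387
grasp_force: 61.4
```

Request:
send_rows(
  steps="1 0 0 0 0 0 0;1 0 0 0 0 0 0;1 0 0 0 0 0 0;1 0 0 0 0 0 0;1 0 0 0 0 0 0",
)

```text
clock: 40.48
eef_pos: [0.6063, -0.1028, 0.0614]
tool_rot: [0.739, 0.674, -0.0, -0.0]
ft_force: [0.2, 0.1, -0.1]
grip_width: 0.0851
grasp_force: 0.0
```

Contact at 8.5 N at the expected height, and it is released. Next sleeve, at (.438,-.247).

Request:
send_rows(
  steps="1 0 0 .02 0 0 0;1 0 0 .035 0 0 0;1 0 0 .035 0 0 0;1 0 0 .033 0 0 0;1 -.0279 -.0239 0 0 0 0",
)

```text
clock: 40.9
eef_pos: [0.5872, -0.1247, 0.1932]
tool_rot: [0.737, 0.676, 0.006, 0.007]
ft_force: [2.3, -1.6, 1.2]
grip_width: 0.085
grasp_force: 0.0
```

Request:
send_rows(
  steps="1 -.0279 -.0239 0 0 0 0;1 -.0279 -.0239 0 0 0 0;1 -.0279 -.0239 0 0 0 0;1 -.0279 -.0239 0 0 0 0;1 -.0279 -.0239 0 0 0 0",
)

```text
clock: 41.32
eef_pos: [0.4376, -0.2469, 0.1848]
tool_rot: [0.738, 0.674, -0.0, 0.0]
ft_force: [0.2, -0.5, 0.8]
grip_width: 0.0853
grasp_force: 0.0
```

Request:
send_rows(
  steps="1 0 0 -.03 0 0 0;1 0 0 -.03 0 0 0;1 0 0 -.03 0 0 0;1 0 0 0 0 0 0;1 0 0 0 0 0 0",
)

```text
clock: 41.73
eef_pos: [0.4376, -0.2455, 0.0937]
tool_rot: [0.739, 0.674, -0.001, -0.002]
ft_force: [-0.1, -0.5, 0.2]
grip_width: 0.0853
grasp_force: 0.0
```

```bash
python3 slv.py; python3 look.py
```

```text
[ 0.43757378 -0.24545051  0.09368611] 2042
((436.6099853515625, -246.37515258789062), 20.05326271057129)
[ 0.43916709 -0.24619603  0.09532356] -5.206393681447742 41.7833
rod 17 [355. 210.] [ 0.6056 -0.1031  0.1084] mid [ 0.605  -0.1033] 0.115 rgb [168. 154. 157.]
rod 21 [375. 211.] [ 0.6024 -0.1533  0.1082] mid [ 0.6026 -0.1535] 0.116 rgb [170. 144. 149.]
rod 19 [394. 213.] [ 0.5974 -0.2023  0.1088] mid [ 0.5973 -0.2024] 0.116 rgb [166. 147. 151.]
rod 19 [413. 215.] [ 0.5929 -0.2518  0.1083] mid [ 0.5926 -0.2515] 0.112 rgb [167. 147. 151.]
slv 132 [247. 266.] [0.4587 0.1818 0.0353] mid [0.4585 0.1819] 0.044 rgb [ 74. 120. 216.]
slv 132 [211. 272.] [0.4421 0.2785 0.0353] mid [0.4422 0.2783] 0.041 rgb [222. 222. 220.]
slv 128 [292. 272.] [0.4432 0.0615 0.0356] mid [0.4429 0.0614] 0.041 rgb [225. 225. 221.]
slv 85 [403. 274.] [ 0.4397 -0.239   0.0353] mid [ 0.4387 -0.2409] 0.043 rgb [214. 213. 208.]
slv 139 [212. 305.] [0.3546 0.2735 0.035 ] mid [0.3544 0.2736] 0.042 rgb [ 73. 119. 216.]
onrack 140 [355. 210.] [ 0.6059 -0.1036  0.0854] mid [ 0.6058 -0.1033] 0.092 rgb [224. 215. 209.]
```

Sleeve 1 is seated (top at 85–86 mm). Grip the second.

Request:
send_rows(
  steps="1 -.0007 0 -.03 0 0 0;1 0 0 -.025 0 0 0;1 0 0 -.017 0 0 0;1 0 0 -.01 0 0 0;1 0 0 0 0 0 0",
)

```text
clock: 42.25
eef_pos: [0.4384, -0.2459, 0.0124]
tool_rot: [0.738, 0.674, -0.0, -0.0]
ft_force: [-0.3, 0.4, 1.1]
grip_width: 0.0855
grasp_force: 0.0
```

Request:
send_rows(
  steps="-1 0 0 0 0 0 0;-1 0 0 0 0 0 0;-1 0 0 0 0 0 0;-1 0 0 0 0 0 0;-1 0 0 0 0 0 0",
)

```text
clock: 42.67
eef_pos: [0.4396, -0.2468, 0.0147]
tool_rot: [0.739, 0.674, 0.001, 0.002]
ft_force: [-1.2, 0.3, 6.3]
grip_width: 0.0391
grasp_force: 59.6
```

Request:
send_rows(
  steps="-1 0 0 0 0 0 0;-1 0 0 0 0 0 0;-1 0 0 0 0 0 0;-1 0 0 .015 0 0 0;-1 0 0 .03 0 0 0",
)

```text
clock: 43.08
eef_pos: [0.4358, -0.2448, 0.056]
tool_rot: [0.739, 0.674, -0.001, -0.003]
ft_force: [0.6, -0.9, 0.3]
grip_width: 0.0391
grasp_force: 60.4
```

Request:
send_rows(
  steps="-1 0 0 .03 0 0 0;-1 0 0 .03 0 0 0;-1 0 0 .03 0 0 0;-1 0 0 .02 0 0 0;-1 0 0 0 0 0 0",
)

```text
clock: 43.5
eef_pos: [0.4413, -0.2479, 0.1737]
tool_rot: [0.739, 0.674, 0.002, 0.005]
ft_force: [0.8, 0.5, 0.9]
grip_width: 0.039
grasp_force: 60.4
```

Request:
send_rows(
  steps="-1 0 0 0 0 0 0;-1 0 0 0 0 0 0;-1 0 0 0 0 0 0;-1 0 0 0 0 0 0;-1 0 0 0 0 0 0",
)

```text
clock: 43.92
eef_pos: [0.4376, -0.2458, 0.1665]
tool_rot: [0.739, 0.674, -0.0, -0.001]
ft_force: [-0.8, 0.3, -0.3]
grip_width: 0.0391
grasp_force: 60.4
```

Request:
send_rows(
  steps="-1 .0311 -.0011 0 0 0 0;-1 .0311 -.0011 0 0 0 0;-1 .0311 -.0011 0 0 0 0;-1 .0311 -.0011 0 0 0 0;-1 .0311 -.0013 0 0 0 0",
)

```text
clock: 44.33
eef_pos: [0.5948, -0.2517, 0.1668]
tool_rot: [0.739, 0.674, -0.0, -0.001]
ft_force: [0.1, 0.2, -0.1]
grip_width: 0.0389
grasp_force: 60.4
```

Request:
send_rows(
  steps="-1 0 0 0 0 0 0;-1 0 0 0 0 0 0;-1 0 0 -.01 0 0 0;-1 0 0 -.01 0 0 0;-1 0 0 0 0 0 0",
)

```text
clock: 44.75
eef_pos: [0.591, -0.2513, 0.1449]
tool_rot: [0.739, 0.674, -0.001, -0.002]
ft_force: [-0.1, -0.2, -1.3]
grip_width: 0.039
grasp_force: 60.5
```

Request:
send_rows(
  steps="-1 0 0 -.01 0 0 0;-1 0 0 -.015 0 0 0;-1 0 0 -.015 0 0 0;-1 0 0 -.015 0 0 0;-1 0 0 -.015 0 0 0",
)

```text
clock: 45.17
eef_pos: [0.5931, -0.252, 0.0773]
tool_rot: [0.739, 0.674, 0.0, 0.0]
ft_force: [0.0, 0.1, -0.3]
grip_width: 0.0388
grasp_force: 60.5
```

Request:
send_rows(
  steps="-1 0 0 0 0 0 0;-1 0 0 0 0 0 0;-1 0 0 0 0 0 0;-1 0 0 0 0 0 0;-1 0 0 0 0 0 0",
)

```text
clock: 45.58
eef_pos: [0.5946, -0.2523, 0.0793]
tool_rot: [0.739, 0.674, 0.001, 0.001]
ft_force: [0.2, -0.8, -0.4]
grip_width: 0.0391
grasp_force: 60.5
```

Request:
send_rows(
  steps="-1 -.001 .0005 -.005 0 0 0;-1 0 0 -.005 0 0 0;-1 0 0 -.003 0 0 0;-1 0 0 -.0015 0 0 0;-1 0 0 0 0 0 0",
)

```text
clock: 46.0
eef_pos: [0.5926, -0.2512, 0.0647]
tool_rot: [0.739, 0.674, 0.0, 0.0]
ft_force: [-3.9, 1.1, 7.8]
grip_width: 0.0392
grasp_force: 61.3
```

Request:
send_rows(
  steps="-1 0 0 -.001 0 0 0;-1 0 0 0 0 0 0;-1 0 0 0 0 0 0;-1 0 0 0 0 0 0;-1 0 0 0 0 0 0",
)

```text
clock: 46.42
eef_pos: [0.5926, -0.2513, 0.0647]
tool_rot: [0.739, 0.674, 0.0, 0.0]
ft_force: [-5.0, 2.3, 11.7]
grip_width: 0.0389
grasp_force: 61.7
```

Request:
send_rows(
  steps="1 0 0 0 0 0 0;1 0 0 0 0 0 0;1 0 0 0 0 0 0;1 0 0 0 0 0 0;1 0 0 .02 0 0 0",
)

```text
clock: 46.83
eef_pos: [0.5897, -0.25, 0.0774]
tool_rot: [0.739, 0.674, -0.002, -0.004]
ft_force: [-1.7, 0.6, -1.8]
grip_width: 0.0856
grasp_force: 0.0
```

Request:
send_rows(
  steps="1 0 0 .035 0 0 0;1 0 0 .035 0 0 0;1 0 0 .033 0 0 0;1 -.0166 .0348 0 0 0 0;1 -.0166 .0348 0 0 0 0",
)

```text
clock: 47.25
eef_pos: [0.5624, -0.1834, 0.1882]
tool_rot: [0.74, 0.673, 0.002, 0.004]
ft_force: [0.7, 1.4, -1.4]
grip_width: 0.0855
grasp_force: 0.0
```

Request:
send_rows(
  steps="1 -.0166 .0348 0 0 0 0;1 -.0166 .0348 0 0 0 0;1 -.0166 .0348 0 0 0 0;1 -.0166 .0348 0 0 0 0;1 -.0166 .0348 0 0 0 0",
)

```text
clock: 47.67
eef_pos: [0.4754, -0.0064, 0.185]
tool_rot: [0.739, 0.674, -0.0, -0.0]
ft_force: [1.0, 0.9, 0.4]
grip_width: 0.0855
grasp_force: 0.0
```

Request:
send_rows(
  steps="1 -.0166 .0348 0 0 0 0;1 -.0166 .0348 0 0 0 0;1 0 0 -.03 0 0 0;1 0 0 -.03 0 0 0;1 0 0 -.03 0 0 0",
)

```text
clock: 48.08
eef_pos: [0.4437, 0.063, 0.0949]
tool_rot: [0.738, 0.675, 0.001, 0.001]
ft_force: [0.7, -0.4, -0.5]
grip_width: 0.0854
grasp_force: 0.0
```

Request:
send_rows(
  steps="1 0 0 0 0 0 0;1 0 0 0 0 0 0;1 0 0 0 0 0 0;1 0 0 0 0 0 0;1 0 0 0 0 0 0",
)

```text
clock: 48.5
eef_pos: [0.4451, 0.0618, 0.0971]
tool_rot: [0.739, 0.674, 0.002, 0.001]
ft_force: [0.0, -0.1, 0.3]
grip_width: 0.0854
grasp_force: 0.0
```

```bash
python3 slv.py; python3 look.py
```

```text
[0.44511975 0.06184502 0.09707879] 1962
((441.9857482910156, 62.76956558227539), 19.978731155395508)
[0.44484267 0.06179464 0.09685952] -5.2428675539034115 48.55
rod 16 [356. 210.] [ 0.6059 -0.1031  0.1092] mid [ 0.6061 -0.1029] 0.115 rgb [169. 156. 161.]
rod 20 [375. 211.] [ 0.6025 -0.1536  0.1081] mid [ 0.6027 -0.1535] 0.112 rgb [171. 144. 148.]
rod 19 [394. 213.] [ 0.5971 -0.2024  0.1076] mid [ 0.5974 -0.203 ] 0.116 rgb [161. 141. 145.]
rod 21 [413. 215.] [ 0.5931 -0.2516  0.1073] mid [ 0.5928 -0.252 ] 0.113 rgb [150. 147. 151.]
slv 100 [246. 266.] [0.4587 0.1863 0.0352] mid [0.4585 0.1852] 0.041 rgb [ 81. 123. 214.]
slv 136 [211. 272.] [0.4421 0.2788 0.0352] mid [0.4422 0.2785] 0.042 rgb [221. 221. 218.]
slv 137 [212. 305.] [0.3547 0.2735 0.0344] mid [0.3542 0.274 ] 0.042 rgb [ 74. 119. 215.]
onrack 139 [355. 210.] [ 0.606  -0.1039  0.0854] mid [ 0.6059 -0.1035] 0.092 rgb [223. 214. 208.]
onrack 153 [411. 216.] [ 0.5926 -0.2508  0.0853] mid [ 0.5929 -0.2518] 0.094 rgb [213. 205. 200.]
```

Request:
send_rows(
  steps="1 -.001 .001 -.03 0 0 0;1 0 0 -.025 0 0 0;1 0 0 -.018 0 0 0;1 0 0 -.01 0 0 0;1 0 0 0 0 0 0",
)

```text
clock: 49.02
eef_pos: [0.4408, 0.0625, 0.0107]
tool_rot: [0.739, 0.674, -0.002, -0.001]
ft_force: [0.2, 0.3, -0.1]
grip_width: 0.0853
grasp_force: 0.0
```

Request:
send_rows(
  steps="-1 0 0 0 0 0 0;-1 0 0 0 0 0 0;-1 0 0 0 0 0 0;-1 0 0 0 0 0 0;-1 0 0 0 0 0 0",
)

```text
clock: 49.43
eef_pos: [0.4436, 0.063, 0.0139]
tool_rot: [0.739, 0.674, 0.001, 0.001]
ft_force: [-0.6, -0.7, 6.3]
grip_width: 0.0393
grasp_force: 59.5
```

Request:
send_rows(
  steps="-1 0 0 0 0 0 0;-1 0 0 0 0 0 0;-1 0 0 0 0 0 0;-1 0 0 .015 0 0 0;-1 0 0 .03 0 0 0",
)

```text
clock: 49.85
eef_pos: [0.4397, 0.0624, 0.0558]
tool_rot: [0.739, 0.674, -0.003, -0.002]
ft_force: [0.6, 1.0, -1.2]
grip_width: 0.0393
grasp_force: 60.5
```

Request:
send_rows(
  steps="-1 0 0 .03 0 0 0;-1 0 0 .03 0 0 0;-1 0 0 .03 0 0 0;-1 0 0 .02 0 0 0;-1 0 0 0 0 0 0",
)

```text
clock: 50.27
eef_pos: [0.4458, 0.0633, 0.1727]
tool_rot: [0.739, 0.674, 0.004, 0.003]
ft_force: [0.0, 0.4, -0.1]
grip_width: 0.0394
grasp_force: 60.5
```

Request:
send_rows(
  steps="-1 0 0 0 0 0 0;-1 0 0 0 0 0 0;-1 0 0 0 0 0 0;-1 0 0 0 0 0 0;-1 0 0 0 0 0 0",
)

```text
clock: 50.68
eef_pos: [0.4416, 0.0627, 0.1661]
tool_rot: [0.739, 0.674, -0.001, -0.001]
ft_force: [0.6, 0.2, 0.3]
grip_width: 0.0395
grasp_force: 60.5
```

Request:
send_rows(
  steps="-1 .0229 -.0307 0 0 0 0;-1 .0229 -.0307 0 0 0 0;-1 .0229 -.0307 0 0 0 0;-1 .0229 -.0307 0 0 0 0;-1 .0229 -.0307 0 0 0 0",
)

```text
clock: 51.1
eef_pos: [0.5574, -0.0921, 0.1664]
tool_rot: [0.738, 0.674, -0.0, -0.001]
ft_force: [1.8, -0.2, 0.1]
grip_width: 0.0393
grasp_force: 60.5
```

Request:
send_rows(
  steps="-1 .0229 -.0307 0 0 0 0;-1 .0229 -.0307 0 0 0 0;-1 0 0 0 0 0 0;-1 0 0 0 0 0 0;-1 0 0 0 0 0 0",
)

```text
clock: 51.52
eef_pos: [0.6019, -0.1519, 0.1658]
tool_rot: [0.739, 0.674, -0.001, -0.001]
ft_force: [-0.0, 0.0, -0.3]
grip_width: 0.0394
grasp_force: 60.6
```

Request:
send_rows(
  steps="-1 0 0 -.01 0 0 0;-1 0 0 -.01 0 0 0;-1 0 0 0 0 0 0;-1 0 0 0 0 0 0;-1 0 0 0 0 0 0",
)

```text
clock: 51.93
eef_pos: [0.6024, -0.1514, 0.1474]
tool_rot: [0.738, 0.675, -0.0, -0.0]
ft_force: [0.7, -0.7, -0.5]
grip_width: 0.0395
grasp_force: 60.6
```

Request:
send_rows(
  steps="-1 0 -.0008 -.01 0 0 0;-1 0 0 -.015 0 0 0;-1 0 0 -.015 0 0 0;-1 0 0 -.015 0 0 0;-1 0 0 -.015 0 0 0",
)

```text
clock: 52.35
eef_pos: [0.6028, -0.1529, 0.0765]
tool_rot: [0.739, 0.674, 0.0, 0.0]
ft_force: [-0.1, 0.4, -1.4]
grip_width: 0.0397
grasp_force: 60.6
```

Request:
send_rows(
  steps="-1 0 0 0 0 0 0;-1 0 0 0 0 0 0;-1 0 0 0 0 0 0;-1 0 0 0 0 0 0;-1 0 0 0 0 0 0",
)

```text
clock: 52.77
eef_pos: [0.6036, -0.1531, 0.0787]
tool_rot: [0.739, 0.674, 0.001, 0.001]
ft_force: [0.5, 1.0, -0.1]
grip_width: 0.0391
grasp_force: 60.6
```

Request:
send_rows(
  steps="-1 -.001 .0004 -.005 0 0 0;-1 0 0 -.005 0 0 0;-1 0 0 -.003 0 0 0;-1 0 0 -.002 0 0 0;-1 0 0 -.0005 0 0 0",
)

```text
clock: 53.18
eef_pos: [0.6014, -0.1524, 0.0639]
tool_rot: [0.739, 0.674, 0.0, 0.0]
ft_force: [-6.5, 0.8, 15.0]
grip_width: 0.0392
grasp_force: 62.0
```

Request:
send_rows(
  steps="-1 0 0 0 0 0 0;-1 0 0 0 0 0 0;1 0 0 0 0 0 0;1 0 0 0 0 0 0;1 0 0 0 0 0 0",
)

```text
clock: 53.6
eef_pos: [0.6015, -0.1524, 0.0614]
tool_rot: [0.739, 0.674, -0.0, -0.0]
ft_force: [0.4, 0.5, 0.5]
grip_width: 0.0738
grasp_force: 0.0
```

Request:
send_rows(
  steps="1 0 0 0 0 0 0;1 0 0 .02 0 0 0;1 0 0 .035 0 0 0;1 0 0 .035 0 0 0;1 0 0 .033 0 0 0",
)

```text
clock: 54.02
eef_pos: [0.6014, -0.1524, 0.1856]
tool_rot: [0.739, 0.674, -0.0, -0.001]
ft_force: [0.7, -0.2, 0.0]
grip_width: 0.0859
grasp_force: 0.0
```

Request:
send_rows(
  steps=".6 -.0133 .036 0 0 0 0;.6 -.0133 .036 0 0 0 0;.6 -.0133 .036 0 0 0 0;.6 -.0133 .036 0 0 0 0;.6 -.0133 .036 0 0 0 0",
)

```text
clock: 54.43
eef_pos: [0.5343, 0.0288, 0.1845]
tool_rot: [0.739, 0.674, -0.0, -0.0]
ft_force: [0.4, 0.5, 0.2]
grip_width: 0.0682
grasp_force: 0.0
```

Request:
send_rows(
  steps=".6 -.0133 .036 0 0 0 0;.6 -.0133 .036 0 0 0 0;.6 -.0133 .036 0 0 0 0;.6 -.0133 .036 0 0 0 0;.6 -.0133 .036 0 0 0 0",
)

```text
clock: 54.85
eef_pos: [0.4678, 0.2091, 0.1846]
tool_rot: [0.739, 0.674, -0.0, -0.0]
ft_force: [0.1, 0.2, -0.2]
grip_width: 0.0682
grasp_force: 0.0
```

Request:
send_rows(
  steps=".6 -.0133 .036 0 0 0 0;.6 -.0133 .036 0 0 0 0;.6 0 0 -.03 0 0 0;.6 0 0 -.03 0 0 0;.6 0 0 -.03 0 0 0",
)

```text
clock: 55.27
eef_pos: [0.442, 0.281, 0.0941]
tool_rot: [0.738, 0.675, 0.001, 0.0]
ft_force: [0.6, -0.5, -1.0]
grip_width: 0.0685
grasp_force: 0.0
```

Request:
send_rows(
  steps=".6 0 0 0 0 0 0;.6 0 0 0 0 0 0;.6 0 0 0 0 0 0;.6 0 0 0 0 0 0;.6 0 0 0 0 0 0",
)

```text
clock: 55.68
eef_pos: [0.4437, 0.2802, 0.0969]
tool_rot: [0.739, 0.674, 0.002, 0.0]
ft_force: [0.0, 0.4, 0.0]
grip_width: 0.0683
grasp_force: 0.0
```

```bash
python3 slv.py; python3 look.py
```

```text
[0.44368497 0.2802049  0.09693941] 2026
((440.9968566894531, 280.0135803222656), 20.008840560913086)
[0.44346428 0.28007116 0.09668698] -5.245336751986681 55.7333
rod 16 [356. 210.] [ 0.6058 -0.103   0.1103] mid [ 0.6059 -0.1029] 0.115 rgb [170. 158. 162.]
rod 20 [375. 211.] [ 0.6021 -0.1534  0.1083] mid [ 0.6025 -0.1537] 0.115 rgb [159. 150. 154.]
rod 18 [394. 213.] [ 0.5971 -0.2028  0.1085] mid [ 0.5975 -0.2029] 0.112 rgb [170. 149. 154.]
rod 20 [413. 215.] [ 0.5928 -0.252   0.1076] mid [ 0.5927 -0.252 ] 0.112 rgb [154. 151. 154.]
slv 130 [247. 266.] [0.4588 0.1822 0.0355] mid [0.4585 0.1825] 0.042 rgb [ 75. 120. 217.]
slv 88 [214. 272.] [0.4434 0.2717 0.0353] mid [0.4422 0.2744] 0.044 rgb [219. 218. 216.]
slv 135 [212. 305.] [0.3549 0.2732 0.0349] mid [0.3545 0.2736] 0.041 rgb [ 74. 120. 216.]
onrack 138 [355. 210.] [ 0.6062 -0.1039  0.0854] mid [ 0.6059 -0.1032] 0.091 rgb [224. 215. 210.]
onrack 138 [374. 212.] [ 0.6009 -0.1533  0.0857] mid [ 0.601  -0.1533] 0.091 rgb [223. 215. 210.]
onrack 145 [411. 216.] [ 0.5926 -0.251   0.0853] mid [ 0.5929 -0.2522] 0.094 rgb [220. 212. 206.]
```

Request:
send_rows(
  steps=".6 -.0003 0 -.03 0 0 0;.6 0 0 -.025 0 0 0;.6 0 0 -.018 0 0 0;.6 0 0 -.01 0 0 0;.6 0 0 0 0 0 0",
)

```text
clock: 56.2
eef_pos: [0.4405, 0.2786, 0.0101]
tool_rot: [0.739, 0.674, -0.002, -0.0]
ft_force: [-0.6, -0.9, 0.5]
grip_width: 0.0685
grasp_force: 0.0
```

Request:
send_rows(
  steps="-1 0 0 0 0 0 0;-1 0 0 0 0 0 0;-1 0 0 0 0 0 0;-1 0 0 0 0 0 0;-1 0 0 0 0 0 0",
)

```text
clock: 56.62
eef_pos: [0.4433, 0.2805, 0.0137]
tool_rot: [0.739, 0.674, 0.002, 0.0]
ft_force: [-0.7, -0.6, 7.1]
grip_width: 0.0384
grasp_force: 60.9
```

Request:
send_rows(
  steps="-1 0 0 0 0 0 0;-1 0 0 0 0 0 0;-1 0 0 0 0 0 0;-1 0 0 .015 0 0 0;-1 0 0 .03 0 0 0",
)

```text
clock: 57.03
eef_pos: [0.4391, 0.2778, 0.0544]
tool_rot: [0.739, 0.674, -0.004, -0.001]
ft_force: [1.2, -0.2, -0.3]
grip_width: 0.0387
grasp_force: 60.4
```

Request:
send_rows(
  steps="-1 0 0 .03 0 0 0;-1 0 0 .03 0 0 0;-1 0 0 .03 0 0 0;-1 0 0 .02 0 0 0;-1 0 0 0 0 0 0",
)

```text
clock: 57.45
eef_pos: [0.4445, 0.2813, 0.1725]
tool_rot: [0.739, 0.674, 0.005, 0.001]
ft_force: [1.2, 0.6, 0.9]
grip_width: 0.0385
grasp_force: 60.4
```

Request:
send_rows(
  steps="-1 0 0 0 0 0 0;-1 0 0 0 0 0 0;-1 0 0 0 0 0 0;-1 0 0 0 0 0 0;-1 0 0 0 0 0 0",
)

```text
clock: 57.87
eef_pos: [0.4411, 0.2791, 0.1655]
tool_rot: [0.739, 0.674, -0.001, -0.0]
ft_force: [-0.7, -0.3, -0.5]
grip_width: 0.0386
grasp_force: 60.4
```

Request:
send_rows(
  steps="-1 .012 -.037 0 0 0 0;-1 .012 -.037 0 0 0 0;-1 .012 -.037 0 0 0 0;-1 .012 -.037 0 0 0 0;-1 .012 -.037 0 0 0 0",
)

```text
clock: 58.28
eef_pos: [0.5017, 0.0929, 0.1662]
tool_rot: [0.738, 0.674, -0.0, -0.0]
ft_force: [2.3, 0.1, -0.5]
grip_width: 0.0388
grasp_force: 60.4
```

Request:
send_rows(
  steps="-1 .012 -.037 0 0 0 0;-1 .012 -.037 0 0 0 0;-1 .012 -.037 0 0 0 0;-1 .012 -.037 0 0 0 0;-1 .012 -.037 0 0 0 0",
)

```text
clock: 58.7
eef_pos: [0.5617, -0.0924, 0.166]
tool_rot: [0.739, 0.674, -0.0, -0.001]
ft_force: [0.3, -0.1, -0.6]
grip_width: 0.0389
grasp_force: 60.4
```

Request:
send_rows(
  steps="-1 .012 -.037 0 0 0 0;-1 .012 -.037 0 0 0 0;-1 .012 -.037 0 0 0 0;-1 0 0 0 0 0 0;-1 0 0 0 0 0 0",
)

```text
clock: 59.12
eef_pos: [0.5975, -0.2037, 0.165]
tool_rot: [0.74, 0.673, -0.0, -0.001]
ft_force: [0.0, 0.8, -0.6]
grip_width: 0.0384
grasp_force: 60.5
```

Request:
send_rows(
  steps="-1 0 0 -.01 0 0 0;-1 0 0 -.01 0 0 0;-1 0 0 0 0 0 0;-1 0 0 0 0 0 0;-1 0 0 0 0 0 0",
)

```text
clock: 59.53
eef_pos: [0.5976, -0.2003, 0.1467]
tool_rot: [0.738, 0.675, -0.0, -0.0]
ft_force: [0.8, -0.7, -0.7]
grip_width: 0.0386
grasp_force: 60.5
```

Request:
send_rows(
  steps="-1 0 -.001 -.01 0 0 0;-1 0 0 -.015 0 0 0;-1 0 0 -.015 0 0 0;-1 0 0 -.015 0 0 0;-1 0 0 -.015 0 0 0",
)

```text
clock: 59.95
eef_pos: [0.5979, -0.2023, 0.0761]
tool_rot: [0.738, 0.674, 0.0, 0.0]
ft_force: [-0.8, -0.4, -0.1]
grip_width: 0.0389
grasp_force: 60.5
```

Request:
send_rows(
  steps="-1 0 0 0 0 0 0;-1 0 0 0 0 0 0;-1 0 0 0 0 0 0;-1 0 0 0 0 0 0;-1 0 0 0 0 0 0",
)

```text
clock: 60.37
eef_pos: [0.5987, -0.2027, 0.0782]
tool_rot: [0.739, 0.674, 0.001, 0.001]
ft_force: [-0.9, -0.2, -0.5]
grip_width: 0.0387
grasp_force: 60.5
```

Request:
send_rows(
  steps="-1 -.001 .0002 -.005 0 0 0;-1 0 0 -.005 0 0 0;-1 0 0 -.003 0 0 0;-1 0 0 -.0015 0 0 0;-1 0 0 0 0 0 0",
)

```text
clock: 60.78
eef_pos: [0.5965, -0.2022, 0.0637]
tool_rot: [0.739, 0.674, 0.0, 0.0]
ft_force: [-3.6, 1.2, 8.1]
grip_width: 0.0387
grasp_force: 61.4
```

Seated with 8 N contact. Release, retreat, final check.

Request:
send_rows(
  steps="1 0 0 0 0 0 0;1 0 0 0 0 0 0;1 0 0 0 0 0 0;1 0 0 0 0 0 0;1 0 0 0 0 0 0",
)

```text
clock: 61.2
eef_pos: [0.5966, -0.2022, 0.0619]
tool_rot: [0.739, 0.674, -0.0, -0.0]
ft_force: [0.3, -0.1, 0.2]
grip_width: 0.0857
grasp_force: 0.0
```

Request:
send_rows(
  steps="1 0 0 .02 0 0 0;1 0 0 .035 0 0 0;1 0 0 .035 0 0 0;1 0 0 .035 0 0 0;1 -.035 .01 .01 0 0 0",
)

```text
clock: 61.62
eef_pos: [0.5713, -0.1952, 0.2039]
tool_rot: [0.738, 0.674, 0.005, 0.008]
ft_force: [2.3, -0.5, 1.3]
grip_width: 0.0854
grasp_force: 0.0
```

Request:
send_rows(
  steps="1 -.035 .01 0 0 0 0;1 -.035 .01 0 0 0 0;1 -.035 .01 0 0 0 0;1 -.035 .01 0 0 0 0;1 0 0 0 0 0 0",
)

```text
clock: 62.03
eef_pos: [0.4131, -0.1494, 0.1955]
tool_rot: [0.739, 0.674, -0.002, -0.005]
ft_force: [-0.7, -0.2, -2.0]
grip_width: 0.0856
grasp_force: 0.0
```

```bash
python3 look.py
python3 - <<'E'
from h import *
c=camera("side")["frame"][140:240,230:430];t=camera("top")["frame"][170:310,180:440]
save("fin.png",np.vstack([cv2.resize(c,(600,300)),cv2.resize(t,(600,300))]))
E
```

```text
[ 0.41305751 -0.14939939  0.19552548] -5.232823164189244 62.0333
rod 16 [356. 210.] [ 0.6059 -0.1031  0.1092] mid [ 0.6061 -0.1033] 0.114 rgb [169. 156. 162.]
rod 21 [375. 211.] [ 0.6024 -0.1533  0.1081] mid [ 0.6027 -0.1528] 0.116 rgb [157. 149. 153.]
rod 18 [394. 213.] [ 0.5973 -0.2027  0.1083] mid [ 0.5973 -0.2029] 0.114 rgb [159. 153. 157.]
rod 18 [414. 215.] [ 0.5931 -0.2524  0.1078] mid [ 0.5928 -0.2525] 0.112 rgb [157. 156. 160.]
slv 131 [247. 266.] [0.4587 0.182  0.0353] mid [0.4585 0.1817] 0.041 rgb [ 74. 120. 216.]
slv 136 [212. 305.] [0.3547 0.2734 0.035 ] mid [0.3544 0.274 ] 0.04 rgb [ 73. 120. 216.]
onrack 140 [355. 210.] [ 0.606  -0.1038  0.0856] mid [ 0.6057 -0.1033] 0.092 rgb [223. 214. 209.]
onrack 137 [374. 212.] [ 0.6008 -0.1532  0.0855] mid [ 0.6008 -0.1532] 0.091 rgb [222. 214. 209.]
onrack 139 [393. 214.] [ 0.5964 -0.2028  0.0853] mid [ 0.5968 -0.2029] 0.091 rgb [219. 213. 207.]
onrack 146 [411. 216.] [ 0.5925 -0.251   0.0853] mid [ 0.593  -0.2519] 0.091 rgb [218. 211. 205.]
```

View pics/fin.png

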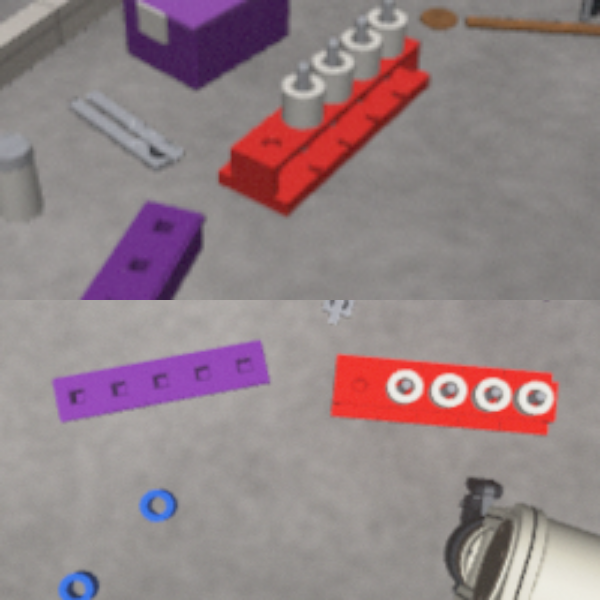

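The picture shows four rods, each with a flat sleeve, in the rack, at (405,385) to (537,398) in the lower half. The drainer is empty and the blue rings have not moved.

```bash
python3 -c "
from workcell import *
print(job_done())"
```

```text
the job is handed in; nothing more can be done
None
```

I handed the job in at about 62 s: all four rods are home in rack eyelets 0–3, each with a white sleeve flat on the flange, and I left the other items alone; the hand-in gave no verdict.

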